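# Fit a processor cooler to a mainboard and clamp it

## Robot

A 6-joint arm with a two-finger parallel gripper is mounted at the origin on the work surface. World frame = base frame: x ahead of the robot, y to its left, z up, the work surface at z = 0. Lengths are in m, angles in degrees, forces in N, time in s.
With the tool pointing down it reaches from about 0.4 to 0.825 m from the base axis. Payload 7 kg.
Tool frame: the origin (TCP) lies on the centre line of the jaws, within the pads' length; the fingertips stand 19 mm ahead of it and the grasp point (between the pads) is the TCP; z points along the fingers, y is the line along which they close (so a half turn about z gives the same grasp; the last joint's range is limited). The gripper opens to 88 mm and grips with 3 to 60 N. Pads are 19 mm wide; open, the fingers measure 130 mm over their backs; the gripper's body (78 mm by 193 mm) begins 47 mm behind the grasp point.
Start: joints at [81.996, 20.546, 0.682, 0, -70.136, -16.507], TCP at [0.28, 0.614, 0.246] pointing down, gripper open.
Joint ranges: [-176.03, 176.03], [-82.01, 121.73], [-58.28, 71.71], [-173.87, 95.51], [-174.79, -0.11], [-173.66, 173.66]. Speed limits (degrees/s): [136.94, 136.94, 172.46, 180, 180, 180].

## Interface

Orientations are given as [roll, pitch, yaw] about the fixed x, y, z axes, in that order (R = Rz(yaw) Ry(pitch) Rx(roll)).
In Python, from plant import ctrl gives the robot as it stands.
- The arm moves only by the tool move_arm, never from a script. Its argument "motion" is a list of rows, each a list of 3 entries, a list of its own where there are three numbers: the shift along the tool's x, y, z in mm, then the turn, a rotation vector about the tool's x, y, z in degrees, then the closure, from 0 (fully open) to 1 (shut). A call has 1 to 10 rows; each row is the pose to reach, as a shift and turn from the pose commanded when the call began, along the tool's axes at that moment; what a row does not reach only later rows make up. A row lasts 1/12 s, in which the tool goes at most 41.7 mm and 7.16 degrees, less where a joint would pass 70% of its speed; a pose out of reach is approached as far as the arm can. A call with a gripper value outside its range is refused whole. The fingers move at their own pace and stop on an object; the grip force is fixed at half the most. Time passes only in rows, so rows that repeat a pose let the fingers close. It gives the time, the measured TCP pose, the force, the opening and the grip force at its end, in the units of the state.
- ctrl.get_obs(): the state, without advancing time (a new reading comes with each control period).
- ctrl.snapshot(name): name is "scene" or "top" or "wrist"; returns a dict with "color" (480x640x3 uint8, blue, green, red), "camera_matrix" (3x3 intrinsics, pixels), "k1" (the pictures are not rectified: a ray, as slopes to the right and down, at radius r is drawn at 1 + k1 r^2 times it, then the intrinsics apply), "cam_to_world" (4x4, takes a point from camera to world coordinates). Camera axes: x right, y up, looking along -z (the intrinsics and any distortion apply to the point x, -y, -z); pixel columns grow to the right and rows downward; lengths in m; the calibration is good to about 2 mm. A picture is of the moment at which its call begins. There is no depth.
- ctrl.close_job(): hands the job in; it is judged then, once.
The state is a dict: "clock": time; "joint_pos": joint angles; "qvel": joint speeds; "tau": joint torques, N m; "tool_pos": TCP position; "orientation": TCP orientation; "force": force on the tool from outside, world axes, zero at the start; "moment": the same for the moment, N m; "opening": finger opening in m; "gripper_force": force on a finger pad.
Only numpy, scipy, OpenCV 4.12 (cv2) and the standard library are available. Lean on these libraries where they do the work, as an engineer would, in place of code of your own. Each camera call takes 0.05 s, during which the arm holds its last target. There are 200 camera calls.

## Task

Take the finned cooler from the sloping rest and lower its holed base plate gently, without letting it drop, over the two locating pins of the mainboard until it lies flush on the bracket; the clamp lever stays open meanwhile. Then swing the clamp lever over and fully down across the end of the plate, and let go. Leave the hard drive, screwdriver, bottle and screw tray where they are.

Things in the scene. Friction and masses are not known exactly. Their poses are not given: they have to be found in the camera images.
- cooler: Bare aluminium processor cooler, 0.35 kg: base plate 140 (x) x 72 (y) x 6 mm, a fin block 60 (x) x 44 (y) x 38 mm on its middle (top 44 mm above the underside). Two 10 mm through holes at x = -48 and +48 mm, y = 0. Fits either way round. Origin: centre of the underside; z up through the fins. Starts on the rest, tilted 30 degrees with it, +x end uphill, lower edge at the ledge.
- rest: Fixed plywood sloping rest: a 160 x 120 mm board that rises at 30 degrees along +x (away from the robot when unturned), with an 8 mm high ledge along its low edge; base 150 x 120 mm, top edge about 96 mm high. Origin: on the table, under the middle; the foot of the slope at the ledge is at x = -75 mm, z = 16 mm.
- mainboard: Fixed green mainboard on a black 250 (x) x 200 (y) mm tray, board surface 8 mm above the table, steel bracket in its middle, lever hinge at the +x end on the +y side. Low memory slots near the -x end, two sockets up to 28 mm above the table at x = 94 to 116, y = 15 to 77 mm. Origin: centre of the underside, on the table; z up.
- seat (a point): Centre of the top face of the dark steel bracket (140 (x) x 72 (y) mm, top 20 mm above the table), where the cooler's origin comes to lie. Two upright steel pins, 8 mm diameter, at x = -48 and +48 mm, y = 0, stand 22 mm above this face, the last 7 mm tapered. Axes as the mainboard's.
- lever (a joint): Angle of the clamp lever about its pivot, rad: 0 = fully down, lying level along the mainboard's -y, 2 mm above the seated plate's +x end strip; about 1.57 upright; starts at 1.75 to 2.05, leaning outward over +y. It has a stiff hinge and stays where it is left.
- lever_pivot (a point): The lever's pivot, at x = 62, y = 52, z = 31 mm of the mainboard; the hinge axis is the mainboard's x. Axes as the mainboard's.
- lever_knob (a point): Centre of the black cylindrical knob (16 mm diameter, 18 mm long along the hinge axis) at the end of the 9 mm wide steel lever, 115 mm from the pivot; when down it is 27 mm beyond the plate's -y edge, 31 mm above the table.
- drive: Bystander: flat metal hard drive 70 x 100 x 10 mm lying flat. Origin: centre of the underside.
- driver: Bystander: screwdriver lying on the table. Origin: on the table under it.
- cleaner: Bystander: white bottle, 56 mm diameter, 160 mm high. Origin: centre of its base.
- screw_tray: Bystander: open grey tray 110 x 150 x 35 mm. Origin: centre of its underside.
Mind the look-alikes: they are no part of the job. Leave any blue or red look-alike of the cooler alone.

How it is judged:
By the outcome, as a careful person would: the job done as asked, in the order asked, and still so for the second after the job is handed in, with the robot touching nothing.
It also fails if it takes over 66 s, if anything falls off the work surface, if the arm or the gripper's body presses on something with over 40 N, if the wrist force passes 120 N, or if a joint passes its speed limit or range.

## Working session

There is one attempt and no reset: what is moved stays moved. The work goes in short steps, Python scripts to look and compute and a tool call to move; the robot and the scene stay as the last step left them, time stands still between calls to the robot, and variables do not carry over. Pictures are saved under pics/ and viewed, at most 10 in all, crops included, and the job is handed in when it is done.

Besides the shell and the picture viewer there is one more tool, called after "Request:" as name([rows], argument=value, ...), one row to a line, values as JSON. move_arm: Moves the arm, as the interface text tells. Its arguments: {"type":"object","properties":{"motion":{"type":"array"}},"required":["motion"]}

```bash
ls; mkdir -p pics; cat > h.py <<'E'
import numpy as np, cv2
from scipy.spatial.transform import Rotation as R
from plant import ctrl
def snap(n,f=None):
    s=ctrl.snapshot(n)
    if f: cv2.imwrite('pics/'+f,s['color'])
    return s
def ray(s,uv):
    K=np.array(s['camera_matrix']);k=s['k1'];T=np.array(s['cam_to_world'])
    p=cv2.undistortPoints(np.array([[uv]],float),K,np.array([k,0,0,0,0.]))[0,0]
    d=T[:3,:3]@np.array([p[0],-p[1],-1]); return T[:3,3],d
def onz(s,uv,z):
    o,d=ray(s,uv); return o+d*(z-o[2])/d[2]
def tri(a,b):
    (o1,d1),(o2,d2)=a,b
    t=np.linalg.lstsq(np.c_[d1,-d2],o2-o1,rcond=None)[0]
    p,q=o1+t[0]*d1,o2+t[1]*d2
    return (p+q)/2,np.linalg.norm(p-q)
def proj(s,P):
    T=np.array(s['cam_to_world']);c=T[:3,:3].T@(np.array(P)-T[:3,3]);x,y=c[0]/-c[2],-c[1]/-c[2]
    f=1+s['k1']*(x*x+y*y);K=np.array(s['camera_matrix'])
    return np.array([K[0,0]*x*f+K[0,2],K[1,1]*y*f+K[1,2]])
E
python3 - <<'E'
from h import *
for n in ['scene','top','wrist']:
    s=snap(n,n+'0.png'); print(n,np.round(s['cam_to_world'],3).tolist(),s['camera_matrix'],s['k1'])
print(ctrl.get_obs())
E
```

```text
pics
scene [[-0.864, -0.405, 0.3, 0.986], [0.504, -0.693, 0.515, 0.743], [-0.001, 0.596, 0.803, 1.227], [0.0, 0.0, 0.0, 1.0]] [[585.07522415   0.         323.07778573]
 [  0.         585.07522415 240.87939177]
 [  0.           0.           1.        ]] -0.12089748679939917
top [[-0.001, 0.982, -0.189, 0.354], [-1.0, -0.006, -0.025, -0.012], [-0.026, 0.189, 0.982, 1.048], [0.0, 0.0, 0.0, 1.0]] [[440.43441124   0.         320.78369095]
 [  0.         440.43441124 243.50532989]
 [  0.           0.           1.        ]] -0.023313530293773026
wrist [[-0.416, 0.869, 0.268, 0.353], [-0.909, -0.398, -0.122, 0.581], [0.001, -0.294, 0.956, 0.383], [0.0, 0.0, 0.0, 1.0]] [[424.65142252   0.         322.15583551]
 [  0.         424.65142252 249.74154448]
 [  0.           0.           1.        ]] -0.013107929710596267
{'clock': 0.15, 'joint_pos': array([ 8.19946525e+01,  2.05828515e+01,  6.47520733e-01, -1.46028291e-02,
       -7.01358523e+01, -1.65054207e+01]), 'qvel': array([ 0.03569291, -0.18301172,  0.19690236,  0.06838703, -0.09724243,
        0.00688885]), 'tau': array([-1.51862885e-03, -5.83276320e+01,  2.93290955e+01,  7.00120166e+00,
        8.81320186e-03, -1.12306404e-04]), 'tool_pos': array([0.27993055, 0.61385413, 0.24484134]), 'orientation': array([ 1.79927849e+02, -7.06158835e-03, -2.45157342e+01]), 'force': array([-0.34947971,  0.20944209, -0.2979767 ]), 'moment': array([0.04015497, 0.03621606, 0.00148133]), 'gripper_force': 0.0, 'opening': 0.0872123316373556}
```

View pics/scene0.png

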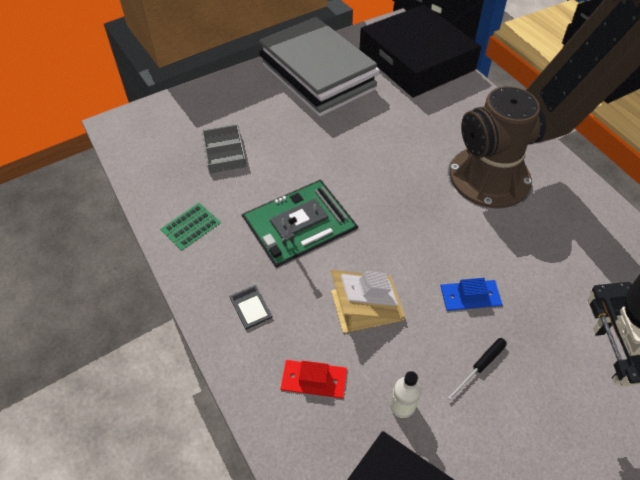

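View pics/top0.png

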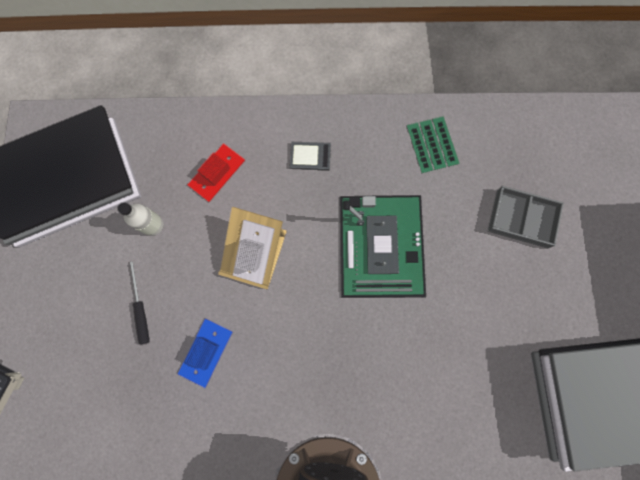

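The scene view shows the cooler on the rest at about (370,290), the mainboard at about (300,220), and the lever leaning toward the rest at about (312,280). In the top view the cooler is at (253,250), the bracket at (381,244), and the lever is hinged near (360,215). The blue and red look-alikes are clear of both.

```bash
python3 - <<'E'
import cv2,numpy as np
t=cv2.imread('pics/top0.png');s=cv2.imread('pics/scene0.png')
a=cv2.resize(t[190:305,205:435],None,fx=3.4,fy=3.4,interpolation=cv2.INTER_CUBIC)
cv2.imwrite('pics/c1.png',a)
b=cv2.resize(s[175:335,235:415],(675,600),interpolation=cv2.INTER_CUBIC)
cv2.imwrite('pics/c2.png',b);print(a.shape)
from h import *
S=snap('top')
hsv=cv2.cvtColor(S['color'],cv2.COLOR_BGR2HSV)
m=((hsv[...,0]>50)&(hsv[...,0]<90)&(hsv[...,1]>100)).astype(np.uint8);m[:, :330]=0;m[:190]=0
m=cv2.morphologyEx(m,cv2.MORPH_CLOSE,np.ones((9,9)))
c=max(cv2.findContours(m,0,2)[0],key=cv2.contourArea);r=cv2.minAreaRect(c);print(r)
B=cv2.boxPoints(r);P=[onz(S,q,.008) for q in B];print(np.round(P,4)); print([np.linalg.norm(P[i]-P[i-1]) for i in range(4)],np.mean(P,0))
E
```

```text
(391, 782, 3)
((382.0466613769531, 245.91351318359375), (96.09336853027344, 78.36693572998047), 88.60282135009766)
[[ 0.6662 -0.0375  0.008 ]
 [ 0.6695 -0.229   0.008 ]
 [ 0.4353 -0.2243  0.008 ]
 [ 0.4315 -0.0406  0.008 ]]
[np.float64(0.23466695254469294), np.float64(0.1915569960161814), np.float64(0.2342282520307734), np.float64(0.18370324795706297)] [ 0.55063084 -0.13282495  0.008     ]
```

View pics/c1.png

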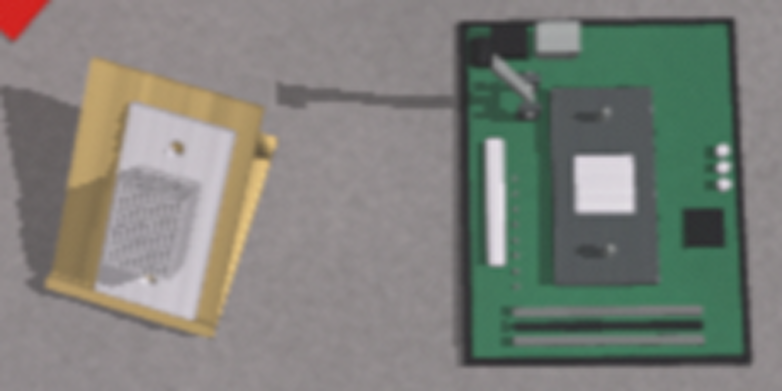

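View pics/c2.png

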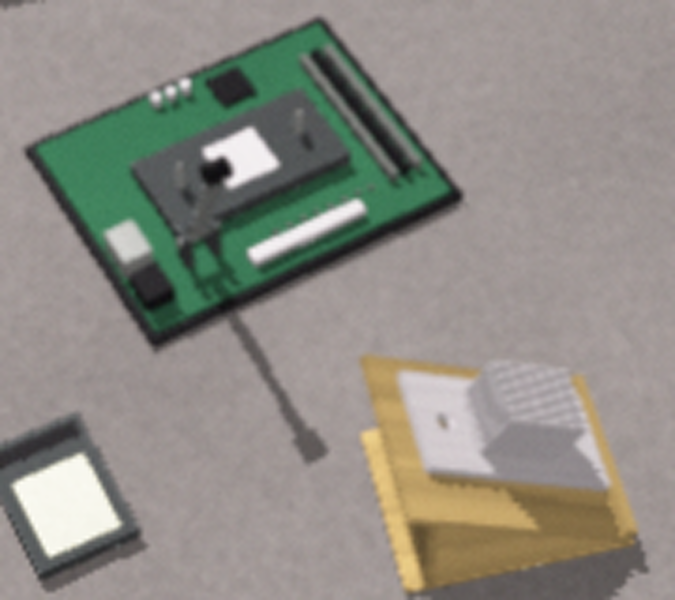

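The top crop shows the pin tips at about (607,112) and (612,250), the knob at about (482,48), and the cooler holes at (176,147) and (152,279). In the scene crop the pin tips are at (180,163) and (299,112), the knob is at (215,170), and the uphill hole is at (443,421).

```bash
python3 - <<'E'
from h import *
T=snap('top');S=snap('scene')
t=lambda x,y:ray(T,(205+x/3.4-.35,190+y/3.4-.35))
s=lambda x,y:ray(S,(235+x/3.75-.35,175+y/3.75-.35))
for n,a,b in [('pin+',(607,112),(180,163)),('pin-',(612,250),(299,112)),('knob',(482,48),(215,170)),('hole+',(176,147),(443,421)),('plateTL',(132,103),(400,374)),('plateTR',(236,128),(430,470)),('plateBR',(193,320),(606,488)),('board TR',(733,20),(27,148)),('TL',(460,20),(155,345)),('BR',(748,362),(320,18)),('BL',(464,362),(460,197))]:
    p,e=tri(t(*a),s(*b)); print(n,np.round(p*1000,1),round(e*1000,1))
o=ctrl.get_obs();M=R.from_euler('xyz',o['orientation'],degrees=True)
C=np.array(snap('wrist')['cam_to_world']);print('cam in tool',M.inv().apply(C[:3,3]-o['tool_pos']),M.as_matrix().T@C[:3,:3])
E
```

```text
pin+ [ 597.1 -133.    43.5] 0.1
pin- [ 501.7 -134.    40. ] 0.1
knob [614.  -43.5 143.4] 1.6
hole+ [565.8 157.2  82.6] 0.1
plateTL [587.8 164.1 157.1] 26.2
plateTR [580.6 138.1  16.5] 35.0
plateBR [455.4 175.6 -63.4] 27.1
board TR [ 673.5 -229.8    5.3] 0.9
TL [673.9 -32.1   5.9] 3.5
BR [ 428.5 -229.8    7.5] 1.3
BL [428.8 -33.7   6.2] 0.2
cam in tool [ 0.08009261 -0.00066657 -0.13817995] [[-1.57625428e-03  9.55648957e-01  2.94503966e-01]
 [ 9.99998616e-01  1.34938197e-03  9.73557772e-04]
 [ 5.32981127e-04  2.94505093e-01 -9.55649761e-01]]
```

Request:
move_arm([
  [[500, 424, -54], [0, 0, -24.5], 0],
  [[500, 424, -54], [0, 0, -24.5], 0],
  [[500, 424, -54], [0, 0, -24.5], 0],
  [[500, 424, -54], [0, 0, -24.5], 0],
  [[500, 424, -54], [0, 0, -24.5], 0],
  [[500, 424, -54], [0, 0, -24.5], 0],
  [[500, 424, -54], [0, 0, -24.5], 0],
  [[500, 424, -54], [0, 0, -24.5], 0],
  [[500, 424, -54], [0, 0, -24.5], 0],
  [[500, 424, -54], [0, 0, -24.5], 0],
])

```text
clock: 1.18
tool_pos: [0.4571, 0.2364, 0.2804]
orientation: [-180.0, -0.0, 0.0]
force: [1.3, 1.4, -0.1]
opening: 0.0878
gripper_force: 0.0
```

Request:
move_arm([
  [[100, 210, -20], [0, 0, 0], 0],
  [[100, 210, -20], [0, 0, 0], 0],
  [[100, 210, -20], [0, 0, 0], 0],
  [[100, 210, -20], [0, 0, 0], 0],
  [[100, 210, -20], [0, 0, 0], 0],
  [[100, 210, -20], [0, 0, 0], 0],
  [[100, 210, -20], [0, 0, 0], 0],
  [[100, 210, -20], [0, 0, 0], 0],
])

```text
clock: 1.85
tool_pos: [0.557, 0.0269, 0.2995]
orientation: [180.0, 0.0, -0.2]
force: [-0.3, 0.9, 0.1]
opening: 0.0878
gripper_force: 0.0
```

```bash
python3 - <<'E'
from h import *
s=snap('wrist','w1.png');np.save('w1T.npy',s['cam_to_world'])
im=cv2.resize(s['color'],(800,600),interpolation=cv2.INTER_CUBIC);cv2.imwrite('pics/w1b.png',im)
o=ctrl.get_obs();print(o['tool_pos'],o['orientation'],o['joint_pos'])
for P in [(.597,-.133,.042),(.5017,-.134,.042),(.5658,.1572,.080),(.614,-.0435,.143)]: print(proj(s,P))
E
```

```text
[0.55664427 0.02788183 0.29953638] [-1.79994206e+02  2.42957060e-02 -1.05932681e-01] [ 2.29862040e+01  7.67907748e+00 -9.42877286e+00 -1.55448026e-02
 -7.29122269e+01  6.69124323e+01]
[496.65748329 164.2501589 ]
[486.54688276 262.31072696]
[171.03509817 207.30119815]
[426.47455688 154.50665863]
```

View pics/w1b.png

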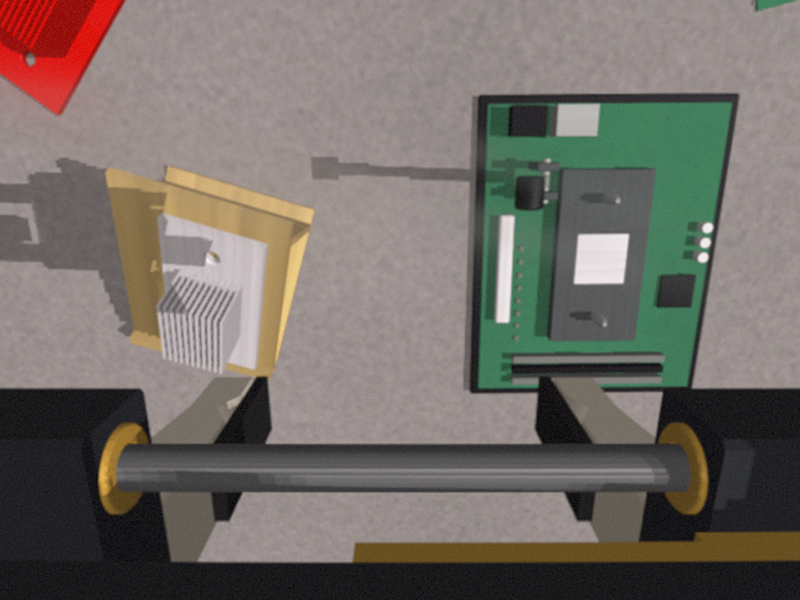

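The wrist view (800 px wide) shows the pin tips at about (618,202) and (604,322), the knob at (529,192), the uphill hole at (212,258), the plate's top corners at (163,213) and (267,241), and the fin block at (200,325). These match the triangulated predictions to within 3–4 px.

```bash
python3 - <<'E'
from h import *
s=snap('wrist')
w=lambda x,y:(x/1.25-.1,y/1.25-.1)
for n,p,z in [('hole+',(212,258),.0802),('UL',(163,213),.0912),('UR',(267,241),.0912),('fin top UL',(179,277),.0),('pin+',(618,202),.042),('pin-',(604,322),.042)]:
    print(n,np.round(onz(s,w(*p),z)*1000,1))
# plate right edge line: white mask
g=cv2.cvtColor(s['color'],cv2.COLOR_BGR2HSV)
m=((g[...,1]<40)&(g[...,2]>150)).astype(np.uint8); m[:, :115]=0;m[:,225:]=0;m[:165]=0;m[300:]=0
m=cv2.morphologyEx(m,cv2.MORPH_OPEN,np.ones((3,3)))
# right edge per row
e=[(max(np.nonzero(m[r])[0])+.5,r) for r in range(200,285,5) if m[r].any()]
print(e)
# put each on plane of plate's top: n=(-sin30 c, -sin30 s, cos30) through hole+ point
for yaw in (-8,-10,-12,-14,-16):
    y=np.radians(yaw);n=np.array([-.5*np.cos(y),-.5*np.sin(y),.866]);h=onz(s,w(212,258),.0802)
    Q=[]
    for p in e+[w(163,213),w(267,241)]:
        o,d=ray(s,p);Q.append(o+d*(n@(h-o))/(n@d))
    Q=np.array(Q);k=np.polyfit(Q[:-2,0],Q[:-2,1],1);D=Q[-1]-Q[-2]
    print(yaw,'edge yaw',np.degrees(np.arctan(k[0])),'top edge yaw',np.degrees(np.arctan2(D[0],-D[1]))*1, np.linalg.norm(D),Q[-2:].round(4).tolist())
E
```

```text
hole+ [566.2 159.3  80.2]
UL [598.1 184.   91.2]
UR [579.5 117.9  91.2]
fin top UL [534.  218.6   0. ]
pin+ [ 599.4 -129.5   42. ]
pin- [ 506.6 -129.1   42. ]
[(np.float64(214.5), 200), (np.float64(213.5), 205), (np.float64(213.5), 210), (np.float64(212.5), 215), (np.float64(212.5), 220), (np.float64(211.5), 225), (np.float64(211.5), 230), (np.float64(210.5), 235), (np.float64(210.5), 240), (np.float64(209.5), 245), (np.float64(209.5), 250), (np.float64(209.5), 255), (np.float64(208.5), 260), (np.float64(208.5), 265), (np.float64(207.5), 270), (np.float64(207.5), 275), (np.float64(206.5), 280)]
-8 edge yaw -16.997399648952992 top edge yaw -16.830792987347774 0.0665997684461801 [[0.5987, 0.1814, 0.097], [0.5795, 0.1179, 0.0912]]
-10 edge yaw -17.03313662488377 top edge yaw -16.52802836501794 0.06690355356274753 [[0.5986, 0.1816, 0.0964], [0.5796, 0.1176, 0.0921]]
-12 edge yaw -17.060263529694232 top edge yaw -16.22368306120443 0.06725485670607696 [[0.5986, 0.1819, 0.0958], [0.5798, 0.1174, 0.0929]]
-14 edge yaw -17.078632382452085 top edge yaw -15.91831222121996 0.0676547486918184 [[0.5985, 0.1822, 0.0951], [0.5799, 0.1172, 0.0938]]
-16 edge yaw -17.088102338423415 top edge yaw -15.612474868541762 0.06810398759423131 [[0.5984, 0.1825, 0.0944], [0.5801, 0.1169, 0.0947]]
```

```bash
cat >> h.py <<'E'
def go(P,Rt):
    o=ctrl.get_obs();M=R.from_euler('xyz',o['orientation'],degrees=True)
    d=M.inv().apply(np.array(P)-o['tool_pos'])*1000; r=(M.inv()*R.from_matrix(Rt)).as_rotvec(degrees=True)
    print('at',o['tool_pos'].round(4),o['orientation'].round(2),'F',o['force'].round(1),'op',round(o['opening'],4)); print('shift',d.round(1),'turn',r.round(2))
def frame(yaw,tilt):  # tool x uphill at tilt, z down into slope
    return (R.from_euler('z',yaw,degrees=True)*R.from_euler('y',-tilt,degrees=True)*R.from_euler('x',180,degrees=True)).as_matrix()
E
python3 - <<'E'
from h import *
F=frame(-16.5,30);print(F.round(3).tolist());o0=np.array([.529,.1693,.0513])
go(o0-F[:,2]*.110,F); go(o0-F[:,2]*.03,F)
E
```

```text
[[0.83, -0.284, 0.479], [-0.246, -0.959, -0.142], [0.5, 0.0, -0.866]]
at [0.5565 0.0286 0.2996] [-1.7999e+02  2.0000e-02 -3.0000e-02] F [ 0.4  0.1 -0.8] op 0.0875
shift [ -80.3 -156.3  153.1] turn [-4.32 29.81 16.09]
at [0.5565 0.0286 0.2996] [-1.7999e+02  2.0000e-02 -3.0000e-02] F [ 0.4  0.1 -0.8] op 0.0875
shift [ -41.9 -144.9  222.4] turn [-4.32 29.81 16.09]
```

Request:
move_arm([
  [[-80, -156, 60], [-4.3, 29.8, 16.1], 0],
  [[-80, -156, 60], [-4.3, 29.8, 16.1], 0],
  [[-80, -156, 60], [-4.3, 29.8, 16.1], 0],
  [[-80, -156, 60], [-4.3, 29.8, 16.1], 0],
  [[-80, -156, 153], [-4.3, 29.8, 16.1], 0],
  [[-80, -156, 153], [-4.3, 29.8, 16.1], 0],
  [[-80, -156, 153], [-4.3, 29.8, 16.1], 0],
  [[-80, -156, 153], [-4.3, 29.8, 16.1], 0],
  [[-80, -156, 153], [-4.3, 29.8, 16.1], 0],
  [[-80, -156, 153], [-4.3, 29.8, 16.1], 0],
])

```text
clock: 2.78
tool_pos: [0.4865, 0.1992, 0.1639]
orientation: [179.7, -29.0, -16.6]
force: [-0.1, 0.4, 0.8]
opening: 0.0877
gripper_force: 0.0
```

```bash
python3 - <<'E'
from h import *
F=frame(-16.5,30);o0=np.array([.529,.1693,.0513])
s=snap('wrist');im=cv2.resize(s['color'],(800,600),interpolation=cv2.INTER_CUBIC);cv2.imwrite('pics/w2.png',im)
for q in [(48,0,6),(-48,0,6),(70,36,6),(70,-36,6),(30,22,44),(30,-22,44)]:
    P=o0+F[:,0]*q[0]*.001-F[:,1]*q[1]*.001-F[:,2]*q[2]*.001; print(q,(proj(s,P)*1.25).round(0))
go(o0-F[:,2]*.03,F);print(ctrl.get_obs()['joint_pos'])
E
```

```text
(48, 0, 6) [437. 243.]
(-48, 0, 6) [434. 420.]
(70, 36, 6) [361. 197.]
(70, -36, 6) [514. 196.]
(30, 22, 44) [390. 302.]
(30, -22, 44) [494. 301.]
at [0.4852 0.1999 0.1601] [179.27 -28.85 -16.31] F [ 0.3  4.4 -3.2] op 0.0874
shift [-8.7 15.9 90. ] turn [0.64 1.15 0.17]
[ 52.91022909   2.5698639  -58.1534304   57.5746173  -32.66654093
 -29.88039469]
```

View pics/w2.png

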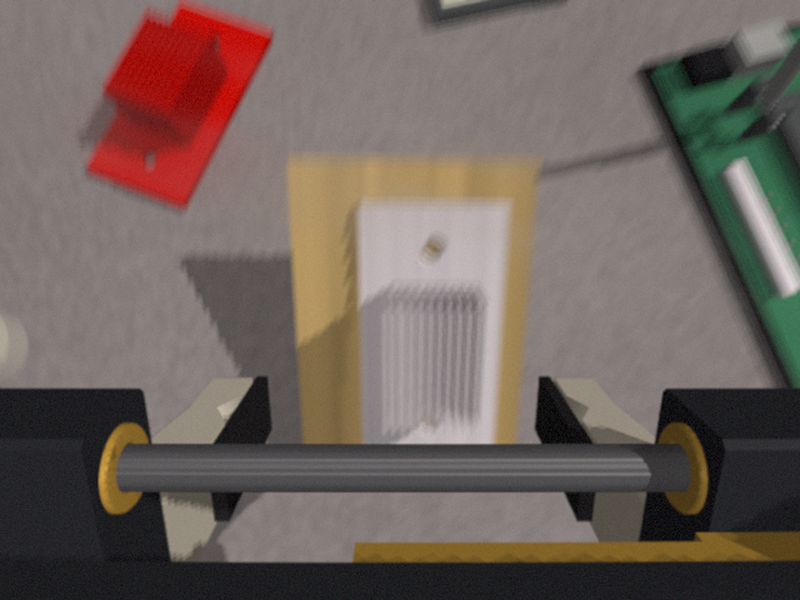

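The cooler matches the predictions (hole at (433,247), plate corners at (361,200) and (512,200)). However, joint 3 is at -58.15, close to its limit, so a full 30° tilt is out of reach. I'll fit the arm kinematics to choose a tilt.

Request:
move_arm([
  [[0, 0, -60], [0, -18, 0], 0],
  [[0, 0, -60], [0, -18, 0], 0],
  [[0, 0, -60], [0, -18, 0], 0],
  [[0, 0, -60], [0, -18, 0], 0],
  [[0, 0, -60], [0, -18, 0], 0],
  [[0, 0, -60], [0, -18, 0], 0],
])

```text
clock: 3.33
tool_pos: [0.4587, 0.2056, 0.2156]
orientation: [179.5, -10.8, -16.7]
force: [-0.4, -1.1, 0.0]
opening: 0.0877
gripper_force: 0.0
```

```bash
cat > kin.py <<'E'
import numpy as np
from scipy.optimize import least_squares
from scipy.spatial.transform import Rotation as R
def fk(q,p):
    q=np.radians(q);a0,h,L1,e,L2,L3=p
    rz=lambda t:R.from_euler('z',t); ry=lambda t:R.from_euler('y',t); rx=lambda t:R.from_euler('x',t)
    A=rz(q[0]);B=A*ry(q[1]);C=A*ry(q[1]-q[2]);D=C*rx(S4*q[3]);E=D*ry(-q[4]);
    P=A.apply([a0,0,h])+B.apply([0,0,L1])+C.apply([L2,0,e])+E.apply([L3,0,0])
    # tool z = E x-axis
    Rt=E*rx(S6*q[5])*BASE
    return P,Rt
S4=1;S6=1;BASE=R.identity()
E
python3 - <<'E'
from h import *
import kin
o=ctrl.get_obs();pre=[52.91022909,2.5698639,-58.1534304,57.5746173,-32.66654093,-29.88039469]
D=[([81.996,20.546,.682,0,-70.136,-16.507],[.28,.614,.246],[180,0,-24.511]),
([22.986,7.679,-9.4288,-.0155,-72.912,66.912],[.55664,.02788,.29954],[-179.994,.024,-.106]),
(pre,[.4852,.1999,.1601],[179.27,-28.85,-16.31]),
(o['joint_pos'],o['tool_pos'],o['orientation'])]
print(o)
for kin.S4 in(1,-1):
  f=lambda p:np.concatenate([kin.fk(q,p)[0]-np.array(P) for q,P,_ in D])
  r=kin.least_squares(f,[0,.4,.4,0,.4,.2]);print(kin.S4,r.x.round(4),np.abs(r.fun).max())
  for kin.S6 in (1,-1):
    print(kin.S6,[ (kin.fk(q,r.x)[1].inv()*R.from_euler('xyz',e,degrees=True)).as_matrix().round(2).tolist() for q,_,e in D])
E
```

```text
{'clock': 3.3333, 'joint_pos': array([ 54.15443445,   1.20728028, -34.04703747,  13.13728307,
       -52.42088251,  11.23811926]), 'qvel': array([ 0.56137675, -0.35185433, -6.24119561,  7.03074646,  3.03825432,
       -8.18719721]), 'tau': array([ -0.37793172, -28.37712586,  27.94130445,   4.62159589,
        -0.50205611,   1.6015432 ]), 'tool_pos': array([0.45872562, 0.20558197, 0.21560733]), 'orientation': array([179.4652044 , -10.80150463, -16.73410265]), 'force': array([-0.42503687, -1.13727589,  0.01312657]), 'moment': array([0.16719246, 0.4448659 , 0.05056142]), 'gripper_force': 0.0, 'opening': 0.08768895157346636}
1 [ 0.4153 -1.134   0.5935  0.1361 -0.0214 -0.686 ] 0.18954028139521556
1 [[[0.0, -0.0, 1.0], [-0.84, 0.54, 0.0], [-0.54, -0.84, -0.0]], [[0.0, 0.0, 1.0], [0.69, -0.72, 0.0], [0.72, 0.69, -0.0]], [[-0.75, -0.32, 0.58], [-0.34, -0.57, -0.75], [0.57, -0.76, 0.32]], [[-0.33, -0.12, 0.94], [-0.72, -0.6, -0.33], [0.6, -0.79, 0.12]]]
-1 [[[-0.0, -0.0, 1.0], [-1.0, 0.0, -0.0], [0.0, -1.0, -0.0]], [[0.0, 0.0, 1.0], [-1.0, 0.0, 0.0], [-0.0, -1.0, 0.0]], [[-0.75, -0.32, 0.58], [0.32, -0.94, -0.1], [0.58, 0.11, 0.8]], [[-0.33, -0.12, 0.94], [-0.9, -0.26, -0.35], [0.28, -0.96, -0.02]]]
-1 [0.0811 0.379  0.6527 0.0699 0.3378 0.6939] 0.18926588740060876
1 [[[0.0, -0.0, 1.0], [-0.84, 0.54, 0.0], [-0.54, -0.84, -0.0]], [[-0.0, 0.0, 1.0], [0.69, -0.72, 0.0], [0.72, 0.69, -0.0]], [[-0.0, 0.0, 1.0], [-0.5, 0.86, -0.0], [-0.86, -0.5, -0.0]], [[0.0, 0.0, 1.0], [-0.92, -0.38, 0.0], [0.38, -0.92, 0.0]]]
-1 [[[-0.0, -0.0, 1.0], [-1.0, 0.0, -0.0], [0.0, -1.0, -0.0]], [[-0.0, 0.0, 1.0], [-1.0, -0.0, -0.0], [0.0, -1.0, 0.0]], [[-0.0, 0.0, 1.0], [-1.0, -0.0, -0.0], [0.0, -1.0, 0.0]], [[-0.0, 0.0, 1.0], [-1.0, 0.0, 0.0], [0.0, -1.0, 0.0]]]
```

```bash
python3 - <<'E'
s=open('kin.py').read()
s=s.replace("S4=1;S6=1;BASE=R.identity()","S4=-1;S6=-1;BASE=R.from_matrix([[0,0,1],[-1,0,0],[0,-1,0]])").replace("L2,L3=p","L2,L3,d=p").replace("[a0,0,h]","[a0,d,h]")
s+='''
LO=np.array([-176.03,-82.01,-58.28,-173.87,-174.79,-173.66]);HI=np.array([176.03,121.73,71.71,95.51,-.11,173.66])
def ik(P,Rt,p,q0):
    Rt=R.from_matrix(Rt)
    f=lambda q:(lambda x:np.r_[(x[0]-P)*10,(x[1].inv()*Rt).as_rotvec()*3])(fk(q,p))
    r=least_squares(f,np.clip(q0,LO+.1,HI-.1),bounds=(LO,HI),x_scale=50.);return r.x,np.abs(r.fun).max()
'''
open('kin.py','w').write(s)
E
python3 - <<'E'
from h import *
import kin
o=ctrl.get_obs();pre=[52.91022909,2.5698639,-58.1534304,57.5746173,-32.66654093,-29.88039469]
D=[([81.996,20.546,.682,0,-70.136,-16.507],[.28,.614,.246]),([22.986,7.679,-9.4288,-.0155,-72.912,66.912],[.55664,.02788,.29954]),(pre,[.4852,.1999,.1601]),(o['joint_pos'],o['tool_pos'])]
r=kin.least_squares(lambda p:np.concatenate([kin.fk(q,p)[0]-np.array(P) for q,P in D]),[0,.4,.4,0,.4,.2,-.19]);p=r.x
print(p.round(4),np.abs(r.fun).max());np.save('p.npy',p)
F0=frame(-16.5,30);c=np.array([.529,.1693,.0513])
q0=o['joint_pos']
for g in (0,-10,-15):
  for t in (10,15,20,25):
    C=c+F0[:,0]*g*.001-F0[:,2]*.03
    out=[]
    for flip in (0,180):
      F=frame(-16.5,t)@R.from_euler('z',flip,degrees=True).as_matrix()
      best=min((kin.ik(C,F,p,a) for a in (q0,[40,0,-40,30,-50,-30],[40,0,-40,30,-50,100])),key=lambda x:x[1]); out.append((flip,best[0].round(0).tolist(),round(best[1],4)))
    # board: unflipped, lean back 30-t
    Sx=np.array([.5525,-.1315,.020])
    for by in (0.5,180.5):
      A=R.from_euler('z',by,degrees=True).as_matrix()
      CT=A@(np.array([g*.001,0,.03]))+Sx; F=frame(by,t-30)
      best=min((kin.ik(CT,F,p,a) for a in ([20,20,-10,0,-70,100],[20,0,-40,0,-70,-80],[20,0,-40,0,-40,0])),key=lambda x:x[1]); out.append((by,best[0].round(0).tolist(),round(best[1],4)))
    print(g,t,*out,sep='\n   ')
E
```

```text
[ 0.2071 -0.1916  0.6304  0.0949  0.2023  0.1736 -0.1978] 0.02465335766631266
0
   10
   (0, [42.0, 12.0, -58.0, 27.0, -17.0, 6.0], np.float64(0.1702))
   (180, [42.0, 12.0, -58.0, 26.0, -17.0, -174.0], np.float64(0.1694))
   (0.5, [6.0, 23.0, -54.0, -4.0, -33.0, 88.0], np.float64(0.0))
   (180.5, [6.0, 15.0, -58.0, 91.0, -0.0, 174.0], np.float64(0.3671))
0
   15
   (0, [43.0, 11.0, -58.0, 40.0, -19.0, -8.0], np.float64(0.235))
   (180, [43.0, 11.0, -58.0, 40.0, -19.0, 172.0], np.float64(0.235))
   (0.5, [6.0, 22.0, -55.0, -3.0, -28.0, 87.0], np.float64(0.0))
   (180.5, [6.0, 15.0, -58.0, 7.0, -5.0, -103.0], np.float64(0.3028))
0
   20
   (0, [45.0, 11.0, -58.0, 50.0, -21.0, -19.0], np.float64(0.3038))
   (180, [45.0, 11.0, -58.0, 50.0, -21.0, 161.0], np.float64(0.3038))
   (0.5, [7.0, 21.0, -57.0, -3.0, -22.0, 87.0], np.float64(0.0))
   (180.5, [6.0, 16.0, -58.0, 2.0, -8.0, -98.0], np.float64(0.2286))
0
   25
   (0, [46.0, 10.0, -58.0, 59.0, -23.0, -27.0], np.float64(0.376))
   (180, [46.0, 10.0, -58.0, 59.0, -23.0, 153.0], np.float64(0.376))
   (0.5, [7.0, 19.0, -58.0, -2.0, -18.0,
[... 1669 characters left out ...]
5, [7.0, 21.0, -58.0, -4.0, -26.0, 87.0], np.float64(0.0))
   (180.5, [6.0, 16.0, -58.0, 15.0, -3.0, -110.0], np.float64(0.2385))
-15
   20
   (0, [46.0, 10.0, -58.0, 47.0, -21.0, -17.0], np.float64(0.3903))
   (180, [46.0, 10.0, -58.0, 47.0, -21.0, 163.0], np.float64(0.3903))
   (0.5, [7.0, 19.0, -58.0, -3.0, -22.0, 87.0], np.float64(0.0424))
   (180.5, [6.0, 17.0, -58.0, 5.0, -6.0, -101.0], np.float64(0.1644))
-15
   25
   (0, [47.0, 10.0, -58.0, 55.0, -24.0, -25.0], np.float64(0.4615))
   (180, [47.0, 10.0, -58.0, 55.0, -24.0, 155.0], np.float64(0.4615))
   (0.5, [7.0, 18.0, -58.0, -3.0, -19.0, 86.0], np.float64(0.0976))
   (180.5, [7.0, 18.0, -58.0, 1.0, -9.0, -97.0], np.float64(0.0941))
```

Request:
move_arm([
  [[60, 0, -60], [20, 0, 0], 0],
  [[60, 0, -60], [20, 0, 0], 0],
  [[60, 0, -60], [20, 0, 0], 0],
  [[60, 0, -60], [20, 0, 0], 0],
  [[60, 0, -60], [20, 0, 0], 0],
])

```text
clock: 3.75
tool_pos: [0.5035, 0.1884, 0.2844]
orientation: [-160.8, -10.9, -16.9]
force: [0.1, -0.2, 0.6]
opening: 0.0877
gripper_force: 0.0
```

```bash
python3 -c "
from h import *
o=ctrl.get_obs();print(repr(o['joint_pos']),repr(o['tool_pos']))"
```

```text
array([ 40.26020123,  -5.25211101, -27.24294884,  -2.22588409,
       -46.10918253,  35.89433165]) array([0.50350357, 0.18842239, 0.28441768])
```

Request:
move_arm([
  [[0, 0, 60], [-20, -20, 30], 0],
  [[0, 0, 60], [-20, -20, 30], 0],
  [[0, 0, 60], [-20, -20, 30], 0],
  [[0, 0, 60], [-20, -20, 30], 0],
  [[0, 0, 60], [-20, -20, 30], 0],
  [[0, 0, 60], [-20, -20, 30], 0],
])

```text
clock: 4.25
tool_pos: [0.5196, 0.2061, 0.2272]
orientation: [177.3, 13.7, -43.4]
force: [-0.2, -0.2, -0.3]
opening: 0.0875
gripper_force: 0.0
```

```bash
python3 -c "
from h import *
o=ctrl.get_obs();print(repr(o['joint_pos']),repr(o['tool_pos']))"
```

```text
array([ 32.83501189,  15.9596881 ,  -4.37970473, -12.9919292 ,
       -76.04614637,  17.91568228]) array([0.51955527, 0.20608431, 0.22719243])
```

```bash
sed -i 's/L2,L3,d=p/L2,L3,d,d2,w=p/; s/E.apply(\[L3,0,0\])/E.apply([L3,d2,w])/' kin.py; python3 - <<'E'
from h import *
import kin
pre=[52.91022909,2.5698639,-58.1534304,57.5746173,-32.66654093,-29.88039469]
D=[([81.996,20.546,.682,0,-70.136,-16.507],[.28,.614,.246]),([22.986,7.679,-9.4288,-.0155,-72.912,66.912],[.55664,.02788,.29954]),(pre,[.4852,.1999,.1601]),
([ 54.15443445,   1.20728028, -34.04703747,  13.13728307,-52.42088251,  11.23811926],[0.45872562, 0.20558197, 0.21560733]),
([ 40.26020123,  -5.25211101, -27.24294884,  -2.22588409,-46.10918253,  35.89433165],[0.50350357, 0.18842239, 0.28441768]),
([ 32.83501189,  15.9596881 ,  -4.37970473, -12.9919292 ,-76.04614637,  17.91568228],[0.51955527, 0.20608431, 0.22719243])]
r=kin.least_squares(lambda p:np.concatenate([kin.fk(q,p)[0]-np.array(P) for q,P in D]),[0,.4,.4,0,.4,.2,-.1,-.1,0]);p=r.x
print(p.round(4),np.abs(r.fun).max(),r.fun.reshape(-1,3).round(4));np.save('p.npy',p)
E
```

```text
[-1.000e-04  1.994e-01  6.011e-01 -0.000e+00  4.641e-01  3.588e-01
  2.000e-04 -1.920e-01 -3.000e-04] 0.0002780573226358607 [[ 0.      0.     -0.0003]
 [ 0.      0.      0.0001]
 [-0.      0.      0.    ]
 [-0.      0.      0.    ]
 [ 0.      0.     -0.    ]
 [-0.     -0.0001  0.0001]]
```

```bash
python3 - <<'E'
from h import *
import kin
p=np.load('p.npy')
F0=frame(-16.5,30);c=np.array([.529,.1693,.0513]);q0=ctrl.get_obs()['joint_pos']
rng=np.random.default_rng(0)
seeds=[q0]+[kin.LO+(kin.HI-kin.LO)*rng.random(6) for _ in range(10)]
def best(P,F):
    b=min((kin.ik(P,F,p,a) for a in seeds),key=lambda x:x[1]);return b[0].round(0).tolist(),round(b[1],4)
Sx=np.array([.5525,-.1315,.020])
for g in (0,):
  for t in (0,10,15,20,25,30):
    C=c+F0[:,0]*g*.001-F0[:,2]*.03
    print(t)
    for fl in (0,180):
      F=frame(-16.5,t)@R.from_euler('z',fl,degrees=True).as_matrix();print('  rest',fl,best(C,F))
    for by in (.5,180.5):
     for fl in (0,180):
      A=R.from_euler('z',by,degrees=True).as_matrix()
      F=frame(by,t-30)@R.from_euler('z',fl,degrees=True).as_matrix();print('  board',by,fl,best(A@np.array([g*.001,0,.03])+Sx,F))
E
```

```text
0
  rest 0 ([39.0, 18.0, -28.0, -0.0, -44.0, 34.0], np.float64(0.0))
  rest 180 ([39.0, 18.0, -28.0, 0.0, -44.0, -146.0], np.float64(0.0))
  board 0.5 0 ([5.0, 38.0, -3.0, -2.0, -79.0, 87.0], np.float64(0.0))
  board 0.5 180 ([5.0, 38.0, -3.0, -2.0, -79.0, -93.0], np.float64(0.0))
  board 180.5 0 ([5.0, 15.0, -45.0, -12.0, -0.0, -82.0], np.float64(0.1327))
  board 180.5 180 ([5.0, 15.0, -45.0, -12.0, -0.0, 98.0], np.float64(0.1327))
10
  rest 0 ([45.0, 14.0, -41.0, 17.0, -31.0, 14.0], np.float64(0.0))
  rest 180 ([45.0, 14.0, -41.0, 17.0, -31.0, -166.0], np.float64(0.0))
  board 0.5 0 ([5.0, 33.0, -10.0, -2.0, -67.0, 86.0], np.float64(0.0))
  board 0.5 180 ([5.0, 33.0, -10.0, -2.0, -67.0, -94.0], np.float64(0.0))
  board 180.5 0 ([5.0, 15.0, -52.0, 27.0, -4.0, -121.0], np.float64(0.0008))
  board 180.5 180 ([5.0, 15.0, -52.0, 27.0, -4.0, 59.0], np.float64(0.0008))
15
  rest 0 ([45.0, 13.0, -50.0, 34.0, -24.0, -2.0], np.float64(0.0))
  rest 180 ([45.0, 13.0, -46.0, 26.0, -27.0, -174.0], np.float64(0.1015))
  board 0.5 0 ([5.0, 30.0, -14.0, -1.0, -61.0, 86.0], np.float64(0.0))
  board 
[... 826 characters left out ...]
2.0, -1.0, -48.0, 85.0], np.float64(0.0))
  board 0.5 180 ([6.0, 25.0, -22.0, -1.0, -48.0, -95.0], np.float64(0.0))
  board 180.5 0 ([7.0, 20.0, -31.0, 1.0, -34.0, -97.0], np.float64(0.0))
  board 180.5 180 ([7.0, 20.0, -31.0, 1.0, -34.0, 83.0], np.float64(0.0))
30
  rest 0 ([40.0, 12.0, -58.0, 72.0, -25.0, -36.0], np.float64(0.2189))
  rest 180 ([-3.0, 10.0, -50.0, -174.0, -0.0, 72.0], np.float64(0.3537))
  board 0.5 0 ([6.0, 22.0, -26.0, 0.0, -42.0, 84.0], np.float64(0.0))
  board 0.5 180 ([6.0, 22.0, -26.0, 0.0, -42.0, -96.0], np.float64(0.0))
  board 180.5 0 ([6.0, 22.0, -26.0, 0.0, -42.0, -96.0], np.float64(0.0))
  board 180.5 180 ([6.0, 22.0, -26.0, -0.0, -42.0, 84.0], np.float64(0.0))
```

```bash
cat >> h.py <<'E'
import kin
def path(*tg,n=6):
    """IK along straight legs from the present pose; prints joints at the ends and the largest miss"""
    o=ctrl.get_obs();p=np.load('p.npy');q=o['joint_pos'];P0=o['tool_pos'];M0=R.from_euler('xyz',o['orientation'],degrees=True)
    for P,F in tg:
        M=R.from_matrix(F);w=(M0.inv()*M).as_rotvec();e=0;lo=[]
        for i in range(1,n+1):
            q,ee=kin.ik(P0+(P-P0)*i/n,(M0*R.from_rotvec(w*i/n)).as_matrix(),p,q);e=max(e,ee);lo.append(q)
        print('leg end',q.round(1),'miss',round(e,4),'range j3',np.min(lo,0)[2].round(1),'j5max',np.max(lo,0)[4].round(1));P0,M0=P,M
E
python3 - <<'E'
from h import *
F0=frame(-16.5,30);c=np.array([.529,.1693,.0513]);F=frame(-16.5,15)
C=c-F0[:,2]*.03;print(C)
pre=C+[0,0,.08]
go(pre,F);path((pre,F),(C,F),(C+[0,0,.12],F))
E
```

```text
[0.5146177  0.17356023 0.07728076]
at [0.5196 0.2061 0.2272] [177.26  13.68 -43.43] F [-0.2 -0.2 -0.3] op 0.0875
shift [34.8 23.9 64.7] turn [  2.95  28.8  -26.53]
leg end [ 47.4   6.5 -40.9  22.2 -38.    9.1] miss 0.0 range j3 -40.9 j5max -38.0
leg end [ 45.   12.8 -49.7  34.  -24.   -2.2] miss 0.0 range j3 -49.7 j5max -24.0
leg end [ 47.8   4.  -36.9  19.5 -44.2  12.2] miss 0.0 range j3 -47.2 j5max -27.8
```

Request:
move_arm([
  [[35, 24, 65], [3, 28.8, -26.5], 0],
  [[35, 24, 65], [3, 28.8, -26.5], 0],
  [[35, 24, 65], [3, 28.8, -26.5], 0],
  [[35, 24, 65], [3, 28.8, -26.5], 0],
  [[35, 24, 65], [3, 28.8, -26.5], 0],
  [[35, 24, 65], [3, 28.8, -26.5], 0],
  [[35, 24, 65], [3, 28.8, -26.5], 0],
  [[35, 24, 65], [3, 28.8, -26.5], 0],
  [[35, 24, 65], [3, 28.8, -26.5], 0],
  [[35, 24, 65], [3, 28.8, -26.5], 0],
])

```text
clock: 5.08
tool_pos: [0.5164, 0.1744, 0.1583]
orientation: [-179.4, -15.3, -16.6]
force: [-0.0, 0.0, 0.6]
opening: 0.0877
gripper_force: 0.0
```

```bash
python3 - <<'E'
from h import *
F0=frame(-16.5,30);c=np.array([.529,.1693,.0513]);F=frame(-16.5,15);C=c-F0[:,2]*.03
s=snap('wrist');cv2.imwrite('pics/w3.png',s['color'])
for q in [(48,0,6),(70,36,6),(70,-36,6),(30,22,44),(30,-22,44)]:
    P=c+F0[:,0]*q[0]*.001-F0[:,1]*q[1]*.001-F0[:,2]*q[2]*.001; print(q,(proj(s,P)).round(1))
# detect: plate uphill hole = non-white blob, plate side edges along rows
g=cv2.cvtColor(s['color'],cv2.COLOR_BGR2HSV);m=(g[...,1]<45)&(g[...,2]>130)
for r in range(140,230,12):
    x=np.nonzero(m[r,200:460])[0]+200
    # longest run
    runs=np.split(x,np.nonzero(np.diff(x)>3)[0]+1);b=max(runs,key=len);print(r,b[0],b[-1])
go(C,F)
cv2.imwrite('pics/w3c.png',cv2.resize(s['color'][100:300,180:480],None,fx=2.5,fy=2.5))
E
```

```text
(48, 0, 6) [327.4 215.2]
(70, 36, 6) [258.1 177.4]
(70, -36, 6) [397.  177.2]
(30, 22, 44) [282.8 283.2]
(30, -22, 44) [372.3 283.3]
140 426 459
152 425 459
164 423 459
176 259 395
188 260 395
200 260 393
212 261 318
224 262 391
at [0.5165 0.1742 0.1583] [-179.39  -15.27  -16.62] F [-0.7  0.1 -0.6] op 0.0879
shift [-22.9   2.   77.7] turn [-0.58 -0.27 -0.11]
```

View pics/w3c.png

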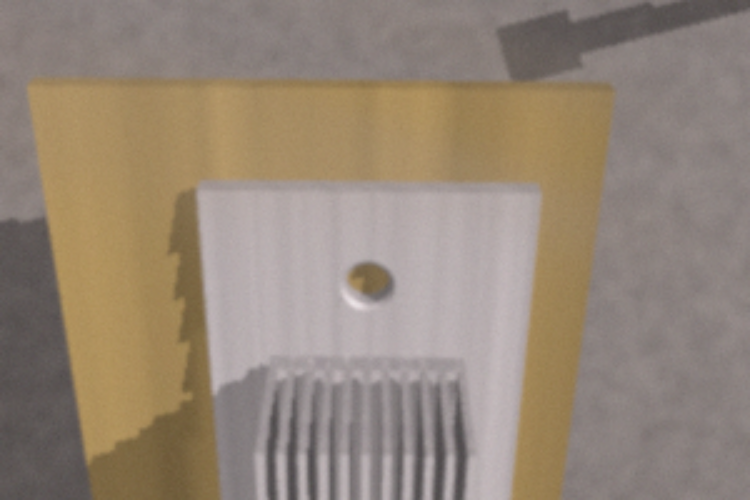

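The hole is at (327,214) in the full image and was predicted at (327,215), so the pose is confirmed. Next I descend and grip.

Request:
move_arm([
  [[-8, 1, 26], [-0.6, -0.3, 0], 0],
  [[-15, 2, 52], [-0.6, -0.3, 0], 0],
  [[-20, 2, 68], [-0.6, -0.3, 0], 0],
  [[-23, 2, 78], [-0.6, -0.3, 0], 0],
  [[-23, 2, 78], [-0.6, -0.3, 0], 0],
  [[-23, 2, 78], [-0.6, -0.3, 0], 0],
  [[-23, 2, 78], [-0.6, -0.3, 0], 0],
])

```text
clock: 5.72
tool_pos: [0.5148, 0.1731, 0.0776]
orientation: [-180.0, -15.0, -16.6]
force: [0.0, 0.0, -0.8]
opening: 0.0876
gripper_force: 0.0
```

Request:
move_arm([
  [[0, 0, 0], [0, 0, 0], 0.6],
  [[0, 0, 0], [0, 0, 0], 0.8],
  [[0, 0, 0], [0, 0, 0], 1],
  [[0, 0, 0], [0, 0, 0], 1],
  [[0, 0, 0], [0, 0, 0], 1],
  [[0, 0, 0], [0, 0, 0], 1],
  [[0, 0, 0], [0, 0, 0], 1],
  [[0, 0, 0], [0, 0, 0], 1],
  [[0, 0, 0], [0, 0, 0], 1],
  [[0, 0, 0], [0, 0, 0], 1],
])

```text
clock: 6.55
tool_pos: [0.5141, 0.1733, 0.077]
orientation: [-180.0, -15.0, -16.5]
force: [-1.0, 1.9, 2.3]
opening: 0.0439
gripper_force: 29.9
```

```bash
python3 - <<'E'
from h import *
F0=frame(-16.5,30);c=np.array([.529,.1693,.0513]);F=frame(-16.5,15);C=c-F0[:,2]*.03
go(C,F);go(C+[0,0,.13],F)
E
```

```text
at [0.5141 0.1733 0.077 ] [-179.97  -15.    -16.53] F [-1.   1.9  2.3] op 0.0439
shift [ 0.5 -0.4 -0.1] turn [-0.02  0.   -0.03]
at [0.5141 0.1733 0.077 ] [-179.97  -15.    -16.53] F [-1.   1.9  2.3] op 0.0439
shift [  34.1   -0.4 -125.7] turn [-0.02  0.   -0.03]
```

Request:
move_arm([
  [[4, 0, -14], [0, 0, 0], 1],
  [[11, 0, -42], [0, 0, 0], 1],
  [[19, 0, -70], [0, 0, 0], 1],
  [[26, 0, -98], [0, 0, 0], 1],
  [[34, 0, -126], [0, 0, 0], 1],
  [[34, 0, -126], [0, 0, 0], 1],
  [[34, 0, -126], [0, 0, 0], 1],
])

```text
clock: 7.13
tool_pos: [0.5142, 0.1731, 0.2083]
orientation: [-179.9, -15.0, -16.6]
force: [0.0, -0.5, -4.8]
opening: 0.044
gripper_force: 29.9
```

```bash
python3 - <<'E'
from h import *
s=snap('wrist','w4.png')
print(ctrl.get_obs()['force'],ctrl.get_obs()['opening'])
# present pose and board targets: cooler reversed, lean 15 toward robot
o=ctrl.get_obs();P=o['tool_pos']
by=180.5;A=R.from_euler('z',by,degrees=True).as_matrix();Sx=np.array([.5525,-.1315,.020])
F=frame(by,-15);T=Sx+[0,0,.03]
mid=np.array([.50,.02,.25]);Fm=frame(-98,0);
go(mid,Fm);path((mid,Fm),(T+[0,0,.2],F),(T+[0,0,.06],F),(T,F))
go(T+[0,0,.2],F)
E
```

```text
[-0.13702133 -0.9395748  -4.05090162] 0.0438573680610565
at [0.5134 0.1723 0.2066] [179.97 -14.93 -16.59] F [-0.1 -0.9 -4.1] op 0.0439
shift [ 40.7 149.8 -34. ] turn [-10.58 -12.34  80.92]
leg end [ 24.8   3.8 -20.5   0.  -65.8 -32.8] miss 0.0 range j3 -33.5 j5max -49.7
leg end [  7.6   2.  -25.    2.4 -48.1 -98.5] miss 0.0 range j3 -25.0 j5max -48.1
leg end [   7.5   11.   -36.4    3.9  -27.8 -100.2] miss 0.0 range j3 -36.4 j5max -27.8
leg end [   7.5   16.5  -40.6    5.8  -18.1 -102.2] miss 0.0 range j3 -40.6 j5max -18.1
at [0.5134 0.1723 0.2066] [179.97 -14.93 -16.59] F [-0.1 -0.9 -4.1] op 0.0439
shift [131.1 280.   -9.8] turn [ 1.1000e-01 -6.3800e+00  1.6337e+02]
```

Request:
move_arm([
  [[131, 280, -60], [0.1, -6.4, 163.4], 1],
  [[131, 280, -60], [0.1, -6.4, 163.4], 1],
  [[131, 280, -60], [0.1, -6.4, 163.4], 1],
  [[131, 280, -60], [0.1, -6.4, 163.4], 1],
  [[131, 280, -60], [0.1, -6.4, 163.4], 1],
  [[131, 280, -60], [0.1, -6.4, 163.4], 1],
  [[131, 280, -60], [0.1, -6.4, 163.4], 1],
  [[131, 280, -60], [0.1, -6.4, 163.4], 1],
  [[131, 280, -60], [0.1, -6.4, 163.4], 1],
  [[131, 280, -60], [0.1, -6.4, 163.4], 1],
])

```text
clock: 8.02
tool_pos: [0.5396, -0.1292, 0.2967]
orientation: [-167.5, -2.5, -88.8]
force: [-0.1, 1.3, -2.9]
opening: 0.0438
gripper_force: 29.9
```

```bash
python3 - <<'E'
from h import *
by=180.5;F=frame(by,-15);T=np.array([.5525,-.1315,.050])
go(T+[0,0,.2],F)
E
```

```text
at [ 0.5396 -0.1292  0.2967] [-167.53   -2.51  -88.78] F [-0.1  1.3 -2.9] op 0.0438
shift [ 0.5 -2.4 48.4] turn [ 0.19 -3.77 91.27]
```

Request:
move_arm([
  [[0, -2, 20], [0.2, -3.8, 86], 1],
  [[0, -2, 20], [0.2, -3.8, 86], 1],
  [[0, -2, 20], [0.2, -3.8, 86], 1],
  [[0, -2, 20], [0.2, -3.8, 86], 1],
  [[0, -2, 20], [0.2, -3.8, 86], 1],
  [[0, -2, 20], [0.2, -3.8, 86], 1],
  [[0, -2, 20], [0.2, -3.8, 86], 1],
  [[0, -2, 20], [0.2, -3.8, 86], 1],
  [[0, -2, 20], [0.2, -3.8, 86], 1],
  [[0, -2, 20], [0.2, -3.8, 86], 1],
])

```text
clock: 8.85
tool_pos: [0.5457, -0.1281, 0.2771]
orientation: [-175.2, 13.4, -159.0]
force: [0.7, 0.2, -4.3]
opening: 0.0439
gripper_force: 29.9
```

```bash
python3 - <<'E'
from h import *
by=180.5;F=frame(by,-15);T=np.array([.5525,-.1315,.050])
go(T+[0,0,.14],F)
E
```

```text
at [ 0.5457 -0.1281  0.2771] [-175.15   13.42 -159.02] F [ 0.7  0.2 -4.3] op 0.0439
shift [15.2  1.7 86. ] turn [ 0.23 -0.72 19.9 ]
```

Request:
move_arm([
  [[15, 2, 50], [0.2, -0.7, 14], 1],
  [[15, 2, 86], [0.2, -0.7, 14], 1],
  [[15, 2, 86], [0.2, -0.7, 14], 1],
  [[15, 2, 86], [0.2, -0.7, 14], 1],
  [[15, 2, 86], [0.2, -0.7, 14], 1],
  [[15, 2, 86], [0.2, -0.7, 14], 1],
])

```text
clock: 9.35
tool_pos: [0.5556, -0.131, 0.1947]
orientation: [-178.3, 15.3, -172.8]
force: [-0.7, -0.4, -2.5]
opening: 0.0441
gripper_force: 29.9
```

```bash
python3 - <<'E'
from h import *
by=180.5;F=frame(by,-15);T=np.array([.5525,-.1315,.050])
go(T+[0,0,.14],F)
s=snap('wrist','w5.png');cv2.imwrite('pics/w5b.png',cv2.resize(s['color'],(800,600)))
o=ctrl.get_obs();M=R.from_euler('xyz',o['orientation'],degrees=True).as_matrix()
# cooler predicted in hand
Cf=M@R.from_euler('y',15,degrees=True).as_matrix() # tool-like frame of the plate
org=o['tool_pos']+Cf[:,2]*.03
print('normal',-Cf[:,2],'u',Cf[:,0],org)
for q in [(48,0,6),(70,36,6),(70,-36,6),(-70,36,0)]: print(q,proj(s,org+Cf@np.array([q[0],-q[1],-q[2]])/1000)*1.25)
for P in [(.597,-.133,.042),(.5017,-.134,.042)]: print(proj(s,P)*1.25)
E
```

```text
at [ 0.5556 -0.131   0.1947] [-178.29   15.28 -172.81] F [-0.7 -0.4 -2.5] op 0.0441
shift [ 4.3 -0.   3.7] turn [0.04 0.38 6.45]
normal [-0.00932021  0.0275733   0.99957633] u [-0.99311131 -0.11701937 -0.00603195] [ 0.55600707 -0.13171179  0.1651162 ]
(48, 0, 6) [401.61042459 249.35706514]
(70, 36, 6) [263.5088236  172.86600127]
(70, -36, 6) [539.38120811 172.55139189]
(-70, 36, 0) [314.62805088 504.76835039]
[397.8095761  291.39870226]
[417.68344467 121.48641408]
```

View pics/w5b.png

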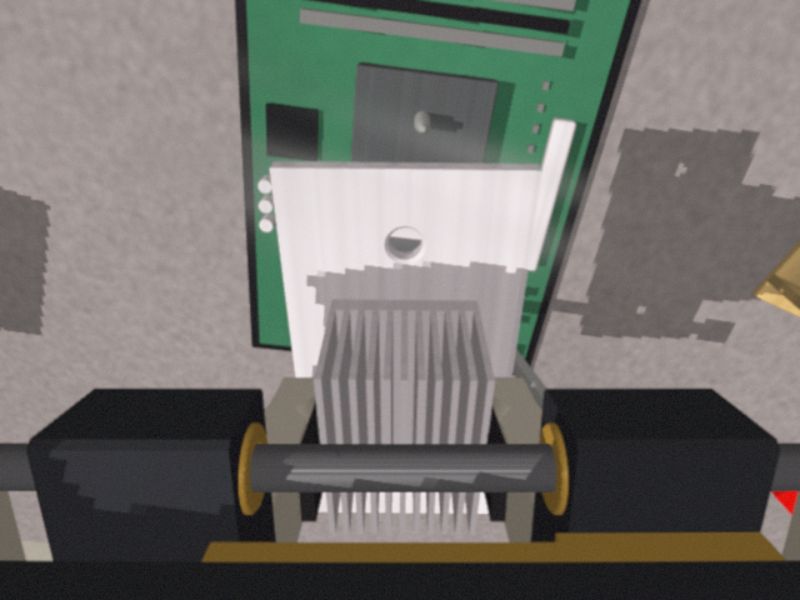

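The wrist view shows the hole at (405,243), the near plate corners at (271,165) and (543,168), and the -x pin at (423,121). The lever is clear at the lower right. I'll finish the yaw and measure at sub-pixel accuracy.

Request:
move_arm([
  [[4, 0, 4], [0, 0.2, 5.5], 1],
  [[4, 0, 4], [0, 0.2, 5.5], 1],
  [[4, 0, 4], [0, 0.2, 5.5], 1],
  [[4, 0, 4], [0, 0.2, 5.5], 1],
  [[4, 0, 4], [0, 0.2, 5.5], 1],
])

```text
clock: 9.82
tool_pos: [0.5523, -0.1313, 0.1892]
orientation: [-179.8, 15.2, -178.5]
force: [-0.1, -0.9, -2.7]
opening: 0.0437
gripper_force: 29.9
```

```bash
cat > meas.py <<'E'
from h import *
import sys
F=frame(180.5,-15);T=np.array([.5525,-.1315,.050])
go(T+[0,0,.14],F)
s=snap('wrist',sys.argv[1]);o=ctrl.get_obs();M=R.from_euler('xyz',o['orientation'],degrees=True).as_matrix()
Cf=M@R.from_euler('y',15,degrees=True).as_matrix();org=o['tool_pos']+Cf[:,2]*.03;print('normal',-Cf[:,2].round(3),'u',Cf[:,0].round(3),org.round(4))
for n,P in [('hole',org+Cf@[.048,0,-.006]),('cL',org+Cf@[.07,-.036,-.006]),('cR',org+Cf@[.07,.036,-.006]),('pin-tip',(.5017,-.134,.042)),('pin-base',(.5017,-.134,.020))]: print(n,proj(s,P).round(1))
g=cv2.cvtColor(s['color'],cv2.COLOR_BGR2GRAY);cv2.imwrite('pics/m.png',cv2.resize(s['color'][60:220,200:460],None,fx=3,fy=3,interpolation=cv2.INTER_CUBIC))
E
python3 meas.py w6.png
```

```text
at [ 0.5523 -0.1313  0.1892] [-179.82   15.16 -178.54] F [-0.1 -0.9 -2.7] op 0.0437
shift [-0.4 -0.2 -0.7] turn [0.07 0.16 0.93]
normal [-0.003  0.003  1.   ] u [-1.    -0.024 -0.002] [ 0.5522 -0.1314  0.159 ]
hole [321.  198.3]
cL [210.7 137.2]
cR [431.  136.9]
pin-tip [319.6 105.6]
pin-base [319.9  97.2]
```

View pics/m.png

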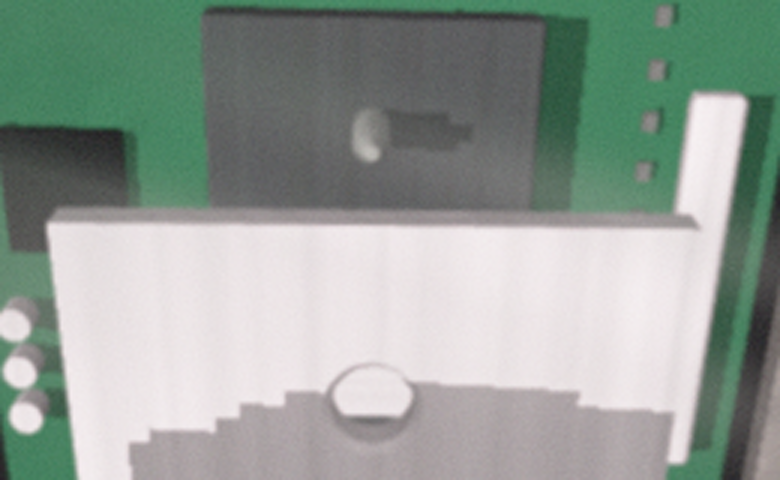

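The crop shows the hole centre at about (371.5,402), the pin tip at (370,150), and the near plate corners at (48,222) and (698,226). I'll measure pin and hole with the same camera, so its offset cancels.

```bash
python3 - <<'E'
from h import *
s=snap('wrist','w7.png');o=ctrl.get_obs();print(o['tool_pos'],o['orientation'])
f=lambda x,y:(200+x/3-.33,60+y/3-.33)
M=R.from_euler('xyz',o['orientation'],degrees=True).as_matrix();Cf=M@R.from_euler('y',15,degrees=True).as_matrix()
for dz in (0,-.002):
  zt=(o['tool_pos']+Cf[:,2]*.024)[2]+dz
  h=onz(s,f(371.5,402),zt);L=onz(s,f(48,222),zt);Rr=onz(s,f(698,226),zt)
  print('z',zt,'hole',h,'L',L,'R',Rr,np.linalg.norm(L-Rr),'edge-hole',((L+Rr)/2-h)*1000, 'yaw',np.degrees(np.arctan2(*(L-Rr)[[0,1]])))
  print(' hole rel tool',h-o['tool_pos'])
print('pin',onz(s,f(370,150),.042),'base',onz(s,f(369,116),.020))
E=[onz(s,f(*q),.020) for q in [(205,12),(541,15),(210,205),(530,208)]];print(np.array(E).round(4))
# same-camera refinement of the pin tip: bright blob
g=cv2.cvtColor(s['color'],cv2.COLOR_BGR2GRAY)[90:118,312:332];print(g[:, ::1])
E
```

```text
[ 0.55211162 -0.13133574  0.18881976] [-179.83592496   15.13277818 -178.5908505 ]
z 0.1648199177462303 hole [ 0.50223124 -0.13168556  0.16481992] L [ 0.48174251 -0.16726156  0.16481992] R [ 0.48053369 -0.09679     0.16481992] 0.0704819282943249 edge-hole [-21.09313409  -0.34022427   0.        ] yaw 179.01728537314898
 hole rel tool [-0.04988038 -0.00034982 -0.02399984]
z 0.1628199177462303 hole [ 0.50315132 -0.13166221  0.16281992] L [ 0.48236274 -0.16775888  0.16281992] R [ 0.48113623 -0.09625595  0.16281992] 0.07151344913512174 edge-hole [-21.40183744  -0.34520354   0.        ] yaw 179.01728537314892
 hole rel tool [-0.0489603  -0.00032647 -0.02599984]
pin [ 0.50382903 -0.1318876   0.042     ] base [ 0.50217648 -0.13215187  0.02      ]
[[ 0.4823 -0.1663  0.02  ]
 [ 0.4813 -0.0973  0.02  ]
 [ 0.522  -0.1669  0.02  ]
 [ 0.5211 -0.096   0.02  ]]
[[101 101 103 103  99  99 100 102 101 102 103 101 102 100 102  98 100  99
  102  98]
 [101 104 100 104 103 101 104 100 102  99 102 100 100 105 100 100 102 103
  100  96]
 [104 100 101 103  98 100  99  99 106 106 105 103 107 101  99  99 102  99
[... 1437 characters left out ...]
 108 105
  103 105]
 [102 106 104 100 105 118 144 163 173 181 186 183 179 167 136 110 106 104
  106 107]
 [102 104 103 101 101 110 132 151 165 179 184 184 187 172 140 105 101 106
  107 109]
 [100 100 103 101 104 105 118 133 153 165 179 182 176 165 130 108 106 107
  108 109]
 [101  99 100 106 101 100 105 115 128 144 158 161 160 143 115 104  99 105
  106 110]
 [101 101 101  98  99  99  98 107 112 119 125 129 131 116 107 102 104 102
  109 107]
 [101 101 105 100  99  97 100  99 102 102 107 108 106 102 105 103 102 103
  105 106]
 [ 98  95  96 100 101 101 103  97 101 102 103 101 103 101 104 103 105 105
  106 106]
 [102  99 100  97  99 100  98  99 103 105 102 101 103  97 101 104 105 106
  107 103]]
```

```bash
python3 - <<'E'
from h import *
F=frame(180.5,-15);go(np.array([.5531,-.1322,.090]),F);path((np.array([.5531,-.1322,.090]),F),(np.array([.5531,-.1322,.049]),F))
E
```

```text
at [ 0.5521 -0.1313  0.1888] [-179.84   15.13 -178.59] F [-0.3 -0.3 -3.6] op 0.0436
shift [24.9 -0.6 95.6] turn [0.07 0.13 0.88]
leg end [   7.4   12.8  -37.7    4.3  -24.7 -100.6] miss 0.0 range j3 -37.7 j5max -24.7
leg end [   7.4   16.6  -40.5    5.7  -18.  -102.1] miss 0.0 range j3 -40.5 j5max -18.0
```

Request:
move_arm([
  [[5, 0, 19], [0, 0.1, 0.9], 1],
  [[10, 0, 38], [0, 0.1, 0.9], 1],
  [[15, 0, 57], [0, 0.1, 0.9], 1],
  [[20, 0, 76], [0, 0.1, 0.9], 1],
  [[23, -0.5, 88], [0, 0.1, 0.9], 1],
  [[25, -0.5, 95.5], [0, 0.1, 0.9], 1],
  [[25, -0.5, 95.5], [0, 0.1, 0.9], 1],
  [[25, -0.5, 95.5], [0, 0.1, 0.9], 1],
  [[25, -0.5, 95.5], [0, 0.1, 0.9], 1],
  [[25, -0.5, 95.5], [0, 0.1, 0.9], 1],
])

```text
clock: 10.75
tool_pos: [0.5534, -0.132, 0.0908]
orientation: [179.9, 15.1, -179.6]
force: [0.0, -1.0, -2.9]
opening: 0.0439
gripper_force: 29.9
```

```bash
python3 - <<'E'
from h import *
F=frame(180.5,-15);go(np.array([.5531,-.1322,.049]),F)
s=snap('wrist','w8.png');t=snap('top','t8.png');sc=snap('scene','s8.png')
a=cv2.resize(s['color'][120:240,200:450],None,fx=3,fy=3,interpolation=cv2.INTER_CUBIC)
b=cv2.resize(sc['color'][185:255,245:345],(400,280),interpolation=cv2.INTER_CUBIC)
c=cv2.resize(t['color'][195:295,340:430],(252,280),interpolation=cv2.INTER_CUBIC)
im=np.zeros((600,780,3),np.uint8);im[:300 if a.shape[0]<300 else 0]=0
a=a[:320];im[:a.shape[0],:a.shape[1]]=a[:,:780];im[320:600,:400]=b;im[320:600,410:662]=c;cv2.imwrite('pics/m8.png',im)
print(a.shape,proj(s,(.5035,-.132,.042)))
E
```

```text
at [ 0.5534 -0.132   0.0908] [ 179.9    15.1  -179.58] F [ 0.  -1.  -2.9] op 0.0439
shift [11.2 -0.3 40.3] turn [ 0.08  0.1  -0.08]
(320, 750, 3) [321.75126663 167.83482455]
```

View pics/m8.png

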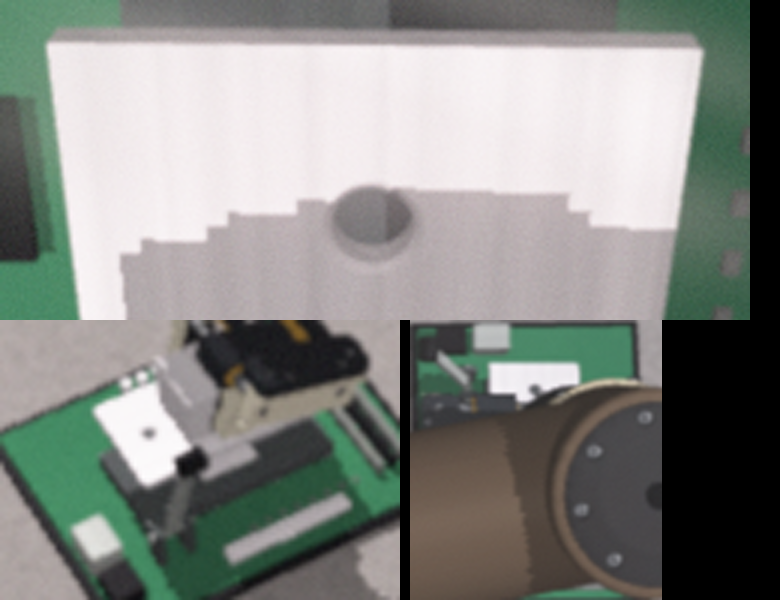

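The hole rim is centred at (372,222) in the wrist crop. The far hole is visible in the scene crop at (150,432) and in the top crop at (535,388). I'll check the far hole against the far pin in those same two cameras.

```bash
python3 - <<'E'
from h import *
o=ctrl.get_obs();zt=o['tool_pos'][2]-.024
S=snap('scene','s9.png');T=snap('top','t9.png')
S0=cv2.imread('pics/scene0.png');T0=cv2.imread('pics/top0.png')
# far hole: dark blob centroid on white plate; pin positions from the first pictures
def blob(im,u,v,r,dark):
    g=cv2.cvtColor(im,cv2.COLOR_BGR2GRAY).astype(float)[v-r:v+r+1,u-r:u+r+1]
    b=np.median(np.r_[g[0],g[-1],g[:,0],g[:,-1]]);w=np.clip((b-g if dark else g-b)-25,0,None)
    y,x=np.mgrid[-r:r+1,-r:r+1];return u+(w*x).sum()/w.sum(),v+(w*y).sum()/w.sum()
hs=blob(S['color'],282,213,4,True);ht=blob(T['color'],385,219,3,True);print(hs,ht)
print('hole scene',onz(S,hs,zt),'top',onz(T,ht,zt),'tri',tri(ray(S,hs),ray(T,ht)),zt)
ps=(235+180/3.75-.35,175+163/3.75-.35);pt=(205+607/3.4-.35,190+112/3.4-.35)
print('pin scene',ps,onz(S,ps,.042),'top',onz(T,pt,.042))
print(cv2.cvtColor(S0,cv2.COLOR_BGR2GRAY)[212:232,274:292]);print(cv2.cvtColor(T0,cv2.COLOR_BGR2GRAY)[217:229,374:392])
s=snap('wrist');print('wrist hole',onz(s,(200+372/3-.33,120+222/3-.33),zt)-o['tool_pos'])
E
```

```text
(np.float64(281.8587699316629), np.float64(212.90660592255125)) (np.float64(385.3071017274472), np.float64(220.62907869481765))
hole scene [ 0.59835815 -0.13222863  0.06646049] top [ 0.59605516 -0.13515288  0.06646049] tri (array([ 0.59700755, -0.13559572,  0.06215403]), np.float64(0.0002786571297080806)) 0.06646049079966942
pin scene (282.65, 218.11666666666667) [ 0.5965984  -0.13414786  0.042     ] top [ 0.59738526 -0.13310432  0.042     ]
[[105 104 104 106 106 104 104 100  97  97  92  91  91  90  88  91  95 100]
 [103 104 106 104 104 105 101  96  91  92  93  92  89  89  91 105 129 159]
 [105 106 106 105 102  96  96  92  89  90  90  90  89  90 108 166 213 226]
 [103 101  98  99  98  93  88  92  91  91  90  90  90  91 109 187 235 238]
 [102  95  95  90  92  88  91  90  89  89  90  88  88  89 101 162 224 234]
 [ 94  92  92  90  90  91  92  92  94  93  91  89  88  92  90 116 160 177]
 [ 89  92  91  89  91  89  90  95 113 110  91  88  91  87  81  74  78  77]
 [ 88  91  88  90  89  92  92  99 114 108  89  92  91  83  60  43  42  37]
 [ 89  91  89  90  92  89  91 100 108 101  90  89  89 
[... 1096 characters left out ...]
8  86  85  86  88  88  87  87  88  88  86  86  87]
 [ 87  87  88  87  88  88  87  85  94 104  98  89  87  88  87  88  88  87]
 [ 85  83  84  84  84  83  83  87 109 129 112  93  88  87  87  88  89  87]
 [ 75  69  69  70  70  71  73  80 100 119 109  93  88  87  89  87  87  87]
 [ 70  66  65  64  64  66  71  79  90 102  97  89  87  87  86  87  88  87]
 [ 80  75  70  69  70  70  76  81  89  94  90  88  88  87  89  86  87  88]
 [ 87  85  84  84  84  84  84  86  88  88  88  87  88  87  88  88  87  86]
 [ 87  86  88  89  89  88  88  87  88  86  87  87  88  89  88  86  89  88]
 [ 86  87  87  88  88  88  88  88  87  88  88  88  87  88  88  88  88  86]]
wrist hole [-0.05040644  0.00063359 -0.024     ]
```

Request:
move_arm([
  [[1, -0.4, 4], [0, 0, 0], 1],
  [[2, -0.4, 8], [0, 0, 0], 1],
  [[3, -0.4, 11], [0, 0, 0], 1],
  [[4, -0.4, 14], [0, 0, 0], 1],
  [[4.5, -0.4, 16], [0, 0, 0], 1],
  [[5, -0.4, 18], [0, 0, 0], 1],
  [[5, -0.4, 18], [0, 0, 0], 1],
  [[5, -0.4, 18], [0, 0, 0], 1],
])

```text
clock: 11.72
tool_pos: [0.5524, -0.1325, 0.0708]
orientation: [179.9, 15.0, -179.6]
force: [-0.3, 0.2, -4.7]
opening: 0.044
gripper_force: 29.9
```

Request:
move_arm([
  [[0, 0, 1.5], [0, 0, 0], 1],
  [[0, 0, 3], [0, 0, 0], 1],
  [[0.4, 0, 4.5], [0, 0, 0], 1],
  [[0.9, 0, 6], [0, 0, 0], 1],
  [[0.9, 0, 6], [0, 0, 0], 1],
  [[0.9, 0, 6], [0, 0, 0], 1],
])

```text
clock: 12.22
tool_pos: [0.553, -0.1325, 0.0648]
orientation: [179.9, 15.0, -179.6]
force: [-0.1, -0.5, -3.2]
opening: 0.0436
gripper_force: 29.9
```

Request:
move_arm([
  [[0.5, 0, 2], [0, 0, 0], 1],
  [[1, 0, 4], [0, 0, 0], 1],
  [[1.6, 0, 6], [0, 0, 0], 1],
  [[2.1, 0, 8], [0, 0, 0], 1],
  [[2.1, 0, 8], [0, 0, 0], 1],
  [[2.1, 0, 8], [0, 0, 0], 1],
])

```text
clock: 12.72
tool_pos: [0.553, -0.1325, 0.0564]
orientation: [179.9, 15.0, -179.6]
force: [-0.1, 0.3, -2.9]
opening: 0.044
gripper_force: 29.9
```

Request:
move_arm([
  [[0.3, 0, 1], [0, 0, 0], 1],
  [[0.5, 0, 2], [0, 0, 0], 1],
  [[0.8, 0, 3], [0, 0, 0], 1],
  [[0.9, 0, 3.5], [0, 0, 0], 1],
  [[0.9, 0, 3.5], [0, 0, 0], 1],
  [[0.9, 0, 3.5], [0, 0, 0], 1],
])

```text
clock: 13.22
tool_pos: [0.5532, -0.1324, 0.053]
orientation: [179.9, 15.0, -179.6]
force: [-0.3, -0.5, -3.0]
opening: 0.0441
gripper_force: 29.9
```

Request:
move_arm([
  [[0.1, 0, 0.5], [0, 0, 0], 1],
  [[0.3, 0, 1], [0, 0, 0], 1],
  [[0.4, 0, 1.5], [0, 0, 0], 1],
  [[0.4, 0, 1.5], [0, 0, 0], 1],
  [[0.4, 0, 1.5], [0, 0, 0], 1],
])

```text
clock: 13.63
tool_pos: [0.5531, -0.1324, 0.0514]
orientation: [179.9, 15.0, -179.6]
force: [-0.8, 0.0, -3.7]
opening: 0.0437
gripper_force: 29.9
```

Request:
move_arm([
  [[0.1, 0, 0.5], [0, 0, 0], 1],
  [[0.3, 0, 1], [0, 0, 0], 1],
  [[0.4, 0, 1.5], [0, 0, 0], 1],
  [[0.4, 0, 1.5], [0, 0, 0], 1],
  [[0.4, 0, 1.5], [0, 0, 0], 1],
])

```text
clock: 14.05
tool_pos: [0.5532, -0.1324, 0.0506]
orientation: [179.9, 15.0, -179.6]
force: [-4.3, 2.8, 5.3]
opening: 0.0438
gripper_force: 29.9
```

Request:
move_arm([
  [[0.1, 0, 0.5], [0, 0, 0], 1],
  [[0.1, 0, 0.5], [0, 0, 0], 1],
  [[0.1, 0, 0.5], [0, 0, 0], 1],
])

```text
clock: 14.3
tool_pos: [0.5533, -0.1324, 0.0506]
orientation: [179.9, 15.1, -179.6]
force: [-7.3, 2.8, 10.8]
opening: 0.0437
gripper_force: 29.9
```

```bash
python3 - <<'E'
from h import *
o=ctrl.get_obs();print(o['tool_pos'],o['force'],o['moment'],o['orientation'])
E
```

```text
[ 0.55327052 -0.13237238  0.05055742] [-7.33007115  2.77169273 10.79784789] [0.70661651 2.27530998 0.18915988] [ 179.90759993   15.05020018 -179.58505382]
```

Request:
move_arm([
  [[0, 0, 0], [0, 0, 0], 0.48],
  [[0, 0, 0], [0, 0, 0], 0.44],
  [[0, 0, 0], [0, 0, 0], 0.4],
  [[0, 0, 0], [0, 0, 0], 0.35],
  [[0, 0, 0], [0, 0, 0], 0.33],
  [[0, 0, 0], [0, 0, 0], 0.33],
  [[0, 0, 0], [0, 0, 0], 0.33],
  [[0, 0, 0], [0, 0, 0], 0.33],
])

```text
clock: 14.97
tool_pos: [0.5532, -0.1324, 0.0493]
orientation: [179.9, 15.0, -179.6]
force: [0.9, 0.3, 0.9]
opening: 0.0587
gripper_force: 0.0
```

Request:
move_arm([
  [[-3, 0, -10], [0, 0, 0], 0.33],
  [[-8, 0, -30], [0, 0, 0], 0.33],
  [[-18, 0, -65], [0, 0, 0], 0.33],
  [[-27, 0, -100], [0, 0, 0], 0.33],
  [[-36, 0, -135], [0, 0, 0], 0.33],
  [[-45, 0, -170], [0, 0, 0], 0.33],
  [[-45, 0, -170], [0, 0, 0], 0.33],
  [[-45, 0, -170], [0, 0, 0], 0.33],
])

```text
clock: 15.63
tool_pos: [0.5539, -0.1326, 0.2281]
orientation: [179.9, 15.3, -179.6]
force: [-1.1, 0.3, -1.1]
opening: 0.0586
gripper_force: 0.0
```

The cooler is released and seated. Next I turn the tool so the jaws close along x, and move over the knob.

```bash
python3 - <<'E'
from h import *
F=frame(-89.5,0);P=np.array([.6135,-.042,.23]);go(P,F);path((P,F),(np.array([.6135,-.042,.150]),F),(np.array([.6135,-.195,.041]),F))
E
```

```text
at [ 0.5539 -0.1326  0.2281] [ 179.87   15.3  -179.6 ] F [-1.1  0.3 -1.1] op 0.0586
shift [-58.6  90.2  14.3] turn [-11.92  12.1  -89.5 ]
leg end [ 14.3  15.5  -8.6   0.  -65.9 -13.8] miss 0.0 range j3 -23.1 j5max -48.6
leg end [ 14.3  19.3 -14.4  -0.  -56.3 -13.8] miss 0.0 range j3 -14.4 j5max -56.3
leg end [ -0.3  28.5 -16.5  -0.  -45.    0.8] miss 0.0 range j3 -16.7 j5max -45.0
```

Request:
move_arm([
  [[-59, 90, 0], [-11.9, 12.1, -89.5], 0],
  [[-59, 90, 0], [-11.9, 12.1, -89.5], 0],
  [[-59, 90, 0], [-11.9, 12.1, -89.5], 0],
  [[-59, 90, 0], [-11.9, 12.1, -89.5], 0],
  [[-59, 90, 0], [-11.9, 12.1, -89.5], 0],
  [[-59, 90, 0], [-11.9, 12.1, -89.5], 0],
  [[-59, 90, 0], [-11.9, 12.1, -89.5], 0],
  [[-59, 90, 0], [-11.9, 12.1, -89.5], 0],
  [[-59, 90, 0], [-11.9, 12.1, -89.5], 0],
  [[-59, 90, 0], [-11.9, 12.1, -89.5], 0],
])

```text
clock: 16.47
tool_pos: [0.6085, -0.0425, 0.2388]
orientation: [-178.4, 2.7, -108.3]
force: [0.3, 0.5, 0.0]
opening: 0.0878
gripper_force: 0.0
```

```bash
python3 - <<'E'
from h import *
go(np.array([.6135,-.042,.23]),frame(-89.5,0))
E
```

```text
at [ 0.6085 -0.0425  0.2388] [-178.38    2.71 -108.3 ] F [0.3 0.5 0. ] op 0.0878
shift [-1.6 -4.4  9. ] turn [ -2.05   2.42 -18.83]
```

Request:
move_arm([
  [[-1.5, -4.5, 5], [-2, 2.4, -14], 0],
  [[-1.5, -4.5, 5], [-2, 2.4, -14], 0],
  [[-1.5, -4.5, 5], [-2, 2.4, -14], 0],
  [[-1.5, -4.5, 5], [-2, 2.4, -14], 0],
  [[-1.5, -4.5, 5], [-2, 2.4, -14], 0],
  [[-1.5, -4.5, 5], [-2, 2.4, -14], 0],
])

```text
clock: 16.97
tool_pos: [0.6137, -0.0422, 0.2357]
orientation: [-179.8, 0.2, -94.8]
force: [-0.5, 0.6, 0.6]
opening: 0.0877
gripper_force: 0.0
```

```bash
python3 - <<'E'
from h import *
s=snap('wrist','w10.png')
go(np.array([.6135,-.042,.23]),frame(-89.5,0))
k=np.array([.6135,-.042,.140]);print('pred knob',proj(s,k),'pivot',proj(s,(.6135,-.0795,.031)))
g=cv2.cvtColor(s['color'],cv2.COLOR_BGR2GRAY);u,v=proj(s,k).astype(int)
m=(g<45).astype(np.uint8);n,l,st,ce=cv2.connectedComponentsWithStats(m)
for i in range(1,n):
    if st[i,4]>60 : print(st[i],ce[i].round(1),onz(s,ce[i],.140).round(4))
# plate now: white mask of the seated plate
h=cv2.cvtColor(s['color'],cv2.COLOR_BGR2HSV);w=((h[...,1]<40)&(h[...,2]>150)).astype(np.uint8)
n,l,st,ce=cv2.connectedComponentsWithStats(w)
for i in range(1,n):
    if st[i,4]>300: print('w',st[i],ce[i])
E
```

```text
at [ 0.6137 -0.0423  0.2359] [-179.82    0.19  -94.78] F [ 0.2 -0.7 -0.3] op 0.0878
shift [-0.2  0.3  5.9] turn [-0.19  0.18 -5.28]
pred knob [323.93114965 261.40632732] pivot [319.77954461 173.07648496]
[ 16   0  21  16 221] [26.1  6.6] [ 0.7489 -0.187   0.14  ]
[ 37   0  18   9 101] [45.1  2.9] [ 0.739  -0.1877  0.14  ]
[223   0  13  53 295] [229.2  25.2] [ 0.6499 -0.1695  0.14  ]
[406   0  37  22 716] [423.6   9.7] [ 0.5536 -0.1681  0.14  ]
[ 505    0   16  164 1696] [511.9  76.7] [ 0.509  -0.1335  0.14  ]
[532   0  12 169 691] [537.5  79.7] [ 0.4958 -0.131   0.14  ]
[  0   3  19  21 246] [ 8.6 13.2] [ 0.7585 -0.185   0.14  ]
[236  86   8  27 112] [239.4  98.6] [ 0.6497 -0.1348  0.14  ]
[508 183  26  24 157] [525.2 199.2] [ 0.4988 -0.069   0.14  ]
[252 195  61  35 575] [272.8 214.7] [ 0.6398 -0.0721  0.14  ]
[329 211 105  12 392] [373.5 216.4] [ 0.5835 -0.0663  0.14  ]
[307 247  31  27 595] [322.4 261. ] [ 0.6144 -0.0423  0.14  ]
[115 271  65  13 705] [146.8 277. ] [ 0.7184 -0.0412  0.14  ]
[ 172  302   45   53 1380] [199.3 333.9] [ 0.694  -0.0015  0.14  ]
[ 429  302   44   53 1366] [445.1 334.1] [0.5433 0.0114 0.14  ]
[    0   312   640   168 26876] [244.4 436. ] [0.677  0.0767 0.14  ]
[ 512  312  128  121 6427] [573.5 356.2] [0.4627 0.0339 0.14  ]
[  0 388  11  26  67] [  4.5 401.4] [0.8307 0.0371 0.14  ]
[169 394  24  22 381] [179.3 403.1] [0.7158 0.0474 0.14  ]
[453 394  23  22 374] [465.3 403.1] [0.53   0.0629 0.14  ]
w [  298    40   187   114 16127] [392.34718174  96.404787  ]
w [ 62 129  41  31 301] [ 79.53820598 146.46843854]
w [247 131  30  39 976] [262.05430328 150.00922131]
w [310 170  18  77 841] [319.89536266 209.33174792]
w [ 353  180  106   23 1435] [406.23135889 191.26271777]
w [ 334  252  102  101 3228] [383.6716233  304.77633209]
w [ 122  296   79   57 2872] [155.70543175 320.72075209]
w [ 444  300   81   53 1811] [482.51131971 328.95361679]
```

Request:
move_arm([
  [[0, -0.5, 20], [-0.2, 0.2, -5.2], 0],
  [[0, -0.5, 50], [-0.2, 0.2, -5.2], 0],
  [[0, -0.5, 75], [-0.2, 0.2, -5.2], 0],
  [[0, -0.5, 88], [-0.2, 0.2, -5.2], 0],
  [[0, -0.5, 88], [-0.2, 0.2, -5.2], 0],
  [[0, -0.5, 88], [-0.2, 0.2, -5.2], 0],
])

```text
clock: 17.52
tool_pos: [0.6146, -0.0422, 0.1479]
orientation: [179.9, -0.1, -89.5]
force: [0.3, 0.5, 0.3]
opening: 0.0875
gripper_force: 0.0
```

Request:
move_arm([
  [[0, 0, 0], [0, 0, 0], 0.6],
  [[0, 0, 0], [0, 0, 0], 0.7],
  [[0, 0, 0], [0, 0, 0], 0.8],
  [[0, 0, 0], [0, 0, 0], 0.9],
  [[0, 0, 0], [0, 0, 0], 1],
  [[0, 0, 0], [0, 0, 0], 1],
  [[0, 0, 0], [0, 0, 0], 1],
  [[0, 0, 0], [0, 0, 0], 1],
  [[0, 0, 0], [0, 0, 0], 1],
  [[0, 0, 0], [0, 0, 0], 1],
])

```text
clock: 18.35
tool_pos: [0.6148, -0.042, 0.1478]
orientation: [180.0, -0.0, -89.4]
force: [-0.3, 0.4, -0.0]
opening: 0.0262
gripper_force: 0.0
```

Request:
move_arm([
  [[0, 0, 0], [0, 0, 0], 1],
  [[0, 0, 0], [0, 0, 0], 1],
  [[0, 0, 0], [0, 0, 0], 1],
  [[0, 0, 0], [0, 0, 0], 1],
  [[0, 0, 0], [0, 0, 0], 1],
])

```text
clock: 18.77
tool_pos: [0.6141, -0.042, 0.1478]
orientation: [179.9, -0.0, -89.5]
force: [-5.8, 0.8, 3.5]
opening: 0.0175
gripper_force: 30.0
```

Request:
move_arm([
  [[9.6, 0, -2.9], [0, 0, 0], 1],
  [[19.5, 0, -4.9], [0, 0, 0], 1],
  [[29.4, 0, -6], [0, 0, 0], 1],
  [[39.5, 0, -6.2], [0, 0, 0], 1],
  [[49.5, 0, -5.6], [0, 0, 0], 1],
  [[59.4, 0, -4.2], [0, 0, 0], 1],
  [[69, 0, -1.8], [0, 0, 0], 1],
  [[78.7, 0, 1.4], [0, 0, 0], 1],
  [[87.9, 0, 5.4], [0, 0, 0], 1],
  [[96.7, 0, 10.2], [0, 0, 0], 1],
])

```text
clock: 19.6
tool_pos: [0.6147, -0.1392, 0.1376]
orientation: [179.9, -0.0, -89.5]
force: [-5.7, 1.1, 2.9]
opening: 0.0179
gripper_force: 30.0
```

Request:
move_arm([
  [[8.4, 0, 5.5], [0, 0, 0], 1],
  [[16.2, 0, 11.8], [0, 0, 0], 1],
  [[23.5, 0, 18.7], [0, 0, 0], 1],
  [[30, 0, 26.2], [0, 0, 0], 1],
  [[36, 0, 34.3], [0, 0, 0], 1],
  [[41.4, 0, 42.8], [0, 0, 0], 1],
  [[45.8, 0, 51.8], [0, 0, 0], 1],
  [[49.5, 0, 61], [0, 0, 0], 1],
  [[52.4, 0, 70.8], [0, 0, 0], 1],
  [[54.4, 0, 80.6], [0, 0, 0], 1],
])

```text
clock: 20.43
tool_pos: [0.615, -0.1946, 0.0568]
orientation: [179.8, -0.1, -89.5]
force: [-5.0, -3.0, 3.3]
opening: 0.0174
gripper_force: 30.0
```

Request:
move_arm([
  [[0.5, 0, 5], [0, 0, 0], 1],
  [[1, 0, 10], [0, 0, 0], 1],
  [[1.4, 0, 14], [0, 0, 0], 1],
  [[1.4, 0, 17], [0, 0, 0], 1],
  [[1.4, 0, 18], [0, 0, 0], 1],
  [[1.4, 0, 19], [0, 0, 0], 1],
  [[1.4, 0, 19], [0, 0, 0], 1],
  [[1.4, 0, 19], [0, 0, 0], 1],
])

```text
clock: 21.1
tool_pos: [0.615, -0.196, 0.0378]
orientation: [179.8, -0.1, -89.5]
force: [-5.5, -7.1, 0.9]
opening: 0.0173
gripper_force: 30.0
```

Request:
move_arm([
  [[0, 0, 1], [0, 0, 0], 1],
  [[0, 0, 1.5], [0, 0, 0], 1],
  [[0, 0, 1.5], [0, 0, 0], 1],
])

```text
clock: 21.35
tool_pos: [0.615, -0.196, 0.0363]
orientation: [179.8, -0.1, -89.5]
force: [-4.2, -7.0, 2.2]
opening: 0.0177
gripper_force: 30.0
```

Request:
move_arm([
  [[0, 0, 0.7], [0, 0, 0], 1],
  [[0, 0, 1], [0, 0, 0], 1],
  [[0, 0, 1], [0, 0, 0], 1],
])

```text
clock: 21.6
tool_pos: [0.615, -0.196, 0.0358]
orientation: [179.8, -0.1, -89.5]
force: [-5.9, -5.5, 5.1]
opening: 0.0177
gripper_force: 30.0
```

Request:
move_arm([
  [[0, 0, 0.7], [0, 0, 0], 1],
  [[0, 0, 1], [0, 0, 0], 1],
  [[0, 0, 1], [0, 0, 0], 1],
])

```text
clock: 21.85
tool_pos: [0.6151, -0.196, 0.0356]
orientation: [179.9, -0.1, -89.5]
force: [-8.2, -4.5, 11.8]
opening: 0.0176
gripper_force: 30.0
```

Request:
move_arm([
  [[0, 0, 0.5], [0, 0, 0], 1],
  [[0, 0, 1], [0, 0, 0], 1],
  [[0, 0, 1], [0, 0, 0], 1],
])

```text
clock: 22.1
tool_pos: [0.6151, -0.196, 0.0353]
orientation: [179.9, -0.1, -89.4]
force: [-9.3, -3.2, 16.7]
opening: 0.0174
gripper_force: 30.0
```

Request:
move_arm([
  [[0, 0, 0], [0, 0, 0], 0.75],
  [[0, 0, 0], [0, 0, 0], 0.65],
  [[0, 0, 0], [0, 0, 0], 0.6],
  [[0, 0, 0], [0, 0, 0], 0.6],
  [[0, 0, 0], [0, 0, 0], 0.6],
  [[0, 0, 0], [0, 0, 0], 0.6],
])

```text
clock: 22.6
tool_pos: [0.6164, -0.1944, 0.0334]
orientation: [180.0, -0.0, -89.4]
force: [0.0, -0.3, -0.0]
opening: 0.0347
gripper_force: 0.0
```

Request:
move_arm([
  [[0, 0, -10], [0, 0, 0], 0.6],
  [[0, 0, -30], [0, 0, 0], 0.6],
  [[0, 0, -65], [0, 0, 0], 0.6],
  [[0, 0, -105], [0, 0, 0], 0.6],
  [[0, 0, -145], [0, 0, 0], 0.6],
  [[60, 0, -170], [0, 0, 0], 0.6],
  [[60, 0, -170], [0, 0, 0], 0.6],
  [[60, 0, -170], [0, 0, 0], 0.6],
])

```text
clock: 23.27
tool_pos: [0.618, -0.2578, 0.2081]
orientation: [-179.7, -0.2, -89.5]
force: [-0.1, 1.1, 0.3]
opening: 0.0351
gripper_force: 0.0
```

```bash
python3 - <<'E'
from h import *
s=snap('wrist','w11.png');T=snap('top','t11.png');S=snap('scene','s11.png');o=ctrl.get_obs();print(o['clock'],o['tool_pos'])
k=np.array([.6140,-.195,.031]);print('knob pred',[proj(x,k).round(1) for x in (s,T,S)])
g=cv2.cvtColor(s['color'],cv2.COLOR_BGR2GRAY);u,v=proj(s,k).astype(int)
n,l,st,ce=cv2.connectedComponentsWithStats((g<45).astype(np.uint8))
for i in range(1,n):
    if 60<st[i,4]<1500: print(st[i],ce[i].round(1),onz(s,ce[i],.031).round(4))
# far-hole/pin in the plate and plate corners on plane z=.026
h=cv2.cvtColor(s['color'],cv2.COLOR_BGR2HSV);w=((h[...,1]<40)&(h[...,2]>140)).astype(np.uint8)
c=max(cv2.findContours(w,0,2)[0],key=cv2.contourArea);r=cv2.minAreaRect(c);print(r,cv2.contourArea(c))
print(np.array([onz(s,q,.026) for q in cv2.boxPoints(r)]).round(4))
E
```

```text
23.4167 [ 0.61645324 -0.25437141  0.20386647]
knob pred [array([328.4, 303.5]), array([408.6, 216.7]), array([266.4, 207.9])]
[ 87 156  17  14 154] [ 94.9 162.6] [ 0.787  -0.3061  0.031 ]
[ 69 160  17  15 177] [ 76.8 167.1] [ 0.801  -0.3028  0.031 ]
[ 51 165  17  15 173] [ 58.8 171.9] [ 0.815  -0.2993  0.031 ]
[ 33 169  17  16 173] [ 40.7 176.7] [ 0.8294 -0.2957  0.031 ]
[ 15 174  17  15 169] [ 22.9 181.4] [ 0.8435 -0.2921  0.031 ]
[139 187  17  15 160] [147.1 193.6] [ 0.7509 -0.2834  0.031 ]
[121 191  17  15 166] [128.9 198.1] [ 0.7651 -0.2799  0.031 ]
[103 196  17  14 161] [110.9 202.7] [ 0.7793 -0.2764  0.031 ]
[ 85 200  16  15 161] [ 93.  207.2] [ 0.7934 -0.2728  0.031 ]
[ 68 205  16  15 162] [ 75.2 211.9] [ 0.8076 -0.2691  0.031 ]
[ 50 209  17  15 159] [ 57.7 216.3] [ 0.8218 -0.2655  0.031 ]
[ 32 214  17  14 155] [ 40.1 220.7] [ 0.836 -0.262  0.031]
[154 226  16  14 157] [161.2 232.6] [ 0.7434 -0.2532  0.031 ]
[136 230  16  15 157] [143.7 236.9] [ 0.7574 -0.2497  0.031 ]
[118 235  16  14 150] [125.9 241.3] [ 0.7717 -0.246   0.031 ]
[101 239  16  14 150] [108.6 245.5] [ 0.7857 -0.2426  0.031 ]
[ 83 243  17  14 149] [ 91.2 249.7] [ 0.8   -0.239  0.031]
[ 66 248  16  13 151] [ 73.9 254. ] [ 0.8142 -0.2354  0.031 ]
[ 49 252  17  14 153] [ 56.9 258.2] [ 0.8283 -0.2318  0.031 ]
[418 272  34  31 958] [434.2 287.4] [ 0.5297 -0.2098  0.031 ]
[317 296  21   6  84] [326.6 297.8] [ 0.6155 -0.2     0.031 ]
[256 302  24  53 796] [270.1 332.5] [ 0.662  -0.1685  0.031 ]
[366 302  23  53 784] [374.4 332.3] [ 0.5757 -0.1694  0.031 ]
[317 307  21   8 127] [326.2 310.6] [ 0.6157 -0.1888  0.031 ]
[443 362  83   5 343] [480.7 363.9] [ 0.4844 -0.1404  0.031 ]
[255 394  37  39 799] [271.5 416.6] [ 0.6632 -0.0855  0.031 ]
[376 394  15  22 272] [383.3 403.8] [ 0.565  -0.0999  0.031 ]
((319.5, 177.0), (354.0, 639.0), 90.0) 156449.5
[[ 0.839  -0.4142  0.026 ]
 [ 0.4071 -0.4165  0.026 ]
 [ 0.3472 -0.1476  0.026 ]
 [ 0.8972 -0.1424  0.026 ]]
```

```bash
python3 -c "
from plant import ctrl
print(ctrl.close_job())"
```

```text
the job is handed in; nothing more can be done
None
```

The cooler is on both pins and seated on the bracket, the lever is swung fully down and released, and the job was handed in at about 23.4 s; flush seating is judged from contact force and height, not a final close-up.

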